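# Take the shorting link off its keeper hook and plug it in

## Robot

A 6-joint arm with a two-finger parallel gripper is mounted at the origin on a cart in front of the work surface, level with it; the furniture and walls round the work are solid. World frame = base frame: x ahead of the robot, y to its left, z up, the work surface at z = 0. Lengths are in m, angles in degrees, forces in N, time in s.
With the tool pointing down it reaches from about 0.375 to 0.9 m from the base axis. Payload 3.1 kg.
Tool frame: the origin (TCP) lies between the finger pads; the fingertips stand 22 mm ahead of it and the grasp point (between the pads) lies 3 mm ahead of it; z points along the fingers, y is the direction in which the jaws open and shut (so a half turn about z gives the same grasp; the last joint's range is limited). The gripper opens to 87 mm and grips with 3 to 60 N. Pads are 19 mm wide; open, the fingers measure 117 mm over their backs; the gripper's body (75 mm by 190 mm) begins 51 mm behind the grasp point.
Start: joints at [54.173, 30.224, 82.088, -0, 67.689, -10.227], TCP at [0.27, 0.564, 0.245] pointing down, gripper open.
Joint ranges: [-176.69, 176.69], [-43.24, 126.21], [12.49, 139.97], [-82, 262], [0, 151.66], [-163.58, 163.58]. Speed limits (degrees/s): [159.86, 159.86, 180, 180, 180, 180].

## Interface

Orientations are given as a 3x3 rotation matrix whose columns are the frame's x, y, z axes.
In Python, from cell import * gives the robot as it stands.
- The arm moves only by the tool play_rows, never from a script. Its argument "deltas" is a list of rows, each a list of 3 entries, a list of its own where there are three numbers: the closure, from 0 (fully open) to 1 (shut), then the shift along the tool's x, y, z in m, then the turn about the tool's z in rad. A call has 1 to 5 rows; each row is the pose to reach, as a shift and turn from the pose measured when the call began, along the tool's axes at that moment; what a row does not reach only later rows make up. A row lasts 1/10 s, in which the tool goes at most 50 mm and 8.59 degrees, less where a joint would pass 70% of its speed; a pose out of reach is approached as far as the arm can. A call with a gripper value outside its range is refused whole. The fingers move at their own pace and stop on an object; the grip force is fixed at half the most. Time passes only in rows, so rows that repeat a pose let the fingers close. It gives the time, the measured TCP pose, the force and the opening at its end, in the units of the state.
- sense(): the state, without advancing time (a new reading comes with each control period).
- camera(name): name is "scene" or "top"; returns a dict with "frame" (420x560x3 uint8, red, green, blue), "depth" (420x560 float32, m along the optical axis (not along the pixel's ray), 0 where there is no reading), "mtx" (3x3 intrinsics, pixels), "k1" (the pictures are not rectified: a ray, as slopes to the right and down, at radius r is drawn at 1 + k1 r^2 times it, then the intrinsics apply), "R" (3x3) and "t" (3): a world point X has camera coordinates R X + t. Camera axes: x right, y down, z forward; pixel columns grow to the right and rows downward; lengths in m; the calibration is good to about 2 mm. A picture is of the moment at which its call begins.
- hand_in(): hands the job in, once; it reports no verdict.
Trained networks look in the newest picture that a camera, given by its name, has taken for a name from the list of things; names that differ only in an ending like _2 or _b are one class to them, and where a whole thing is asked for, a point or a joint stands for the part that bears it (a point fixed in the world has none). Each returns a list of dicts, best first, with "confidence" (0 to 1); they miss things now and then, are a little off and sometimes report something else, mostly with a low value. They report only what shows in the picture. A call takes as long as a camera call.
- cut_out(camera, target): "pixels" (420x560 bool, what is visible of it) and "uv" ([column, row] in pixels, amid what is visible of it).
- tip_of(camera, target): "uv" ([column, row] in pixels: a listed point, or the origin of a listed thing).
The state is a dict: "time": time; "qpos": joint angles; "qvel": joint speeds; "effort": joint torques, N m; "position": TCP position; "ee_rot": TCP orientation; "force": force on the tool from outside, world axes, zero at the start; "torque": the same for the moment, N m; "opening": finger opening in m.
Only numpy, scipy, OpenCV 4.12 (cv2) and the standard library are available. Lean on these libraries where they do the work, as an engineer would, in place of code of your own. Each camera call takes 0.05 s, during which the arm holds its last target.

## Task

Before anyone touches the resistor bank its terminals must be shorted: take the shorting link off the peg of the hook stand by pressing the peg's sprung keeper down out of the way and drawing the link off over it, without forcing the hook. Then plug the link's two copper blades into the socket block until the black handle sits fully home on the block, let go and leave the other things where they lie.

Things in the scene. Friction and masses are not known exactly. Their poses are not given: they have to be found in the camera images.
- shorting_link: Shorting link, about 0.2 kg, 104 mm tall: black plastic handle plate 64 mm wide (its y), 12 mm thick (its x), over two copper blades. Origin: midway between the blades' lower ends; z up. Plate z 28 to 104; blades z 0 to 28, 14 mm wide, 6 mm thick, at y = +22 and -22, tips tapered. At first it hangs plumb on the peg, its x along the peg; alike both ways round.
- link_grip (a point): Middle of the solid part of the link's plate above its hanging hole, at link z = 86 mm: the place to grip, across the 12 mm. This part reaches from 18 mm below the point (upper edge of the hole, lying on the peg at first) to 18 mm above it. The hole goes through along the link's x, is 26 mm wide and 20.4 mm high (link z 47.6 to 68), its upper and lower edges rounded.
- hook_stand: Steel hook stand, fixed to the desk; nothing but keeper and link is higher than the peg's top. Origin: on the desk under the stand's middle, z up. A column at x = +9 mm carries the peg, which runs along the stand's -x to its tip at x = -98 mm; the foot plate reaches x -70 to 36, y -45 to 45 mm. The link starts with its middle at x = -28 to -23 mm. Keep the force on the hook under 18 N.
- peg_bolt (a point): The peg's bolt on the stand (stand x = -10, z = 122 mm), axes as the stand's. Peg: steel channel 16 mm high and 16 mm wide, open at the top, so 4.4 mm lower than the link's hole is high; its top is 8 mm above the bolt there. Knocked out of level about this bolt, it rises or falls towards its tip by up to 6.3 degrees (not measured: go by feel); stiff, it does not turn under 18 N.
- keeper (a joint): Angle of the sprung tongue in the peg, rad: 0 = up, 0.45 = pressed flush with the peg's top; springs back. 7 mm wide, hinged at stand x = -80 mm; its free end, a roll 8 mm thick at stand x = -43 and 10 to 18 mm above the peg, faces the link and locks it on, lifted or pulled. Pressing the roll down from above (not from its link side) takes 2.5 to 5 N; flush, its end is at x = -34. A fingertip before the plate can keep it down while the link is drawn over it.
- socket: Grey socket block, fixed to the desk, 50 mm (its x) by 92 mm (its y), top at z = 44 mm, foot flange 66 x 106 x 8 mm. Origin: centre of its underside, z up. Two slots in the top at y = +22 and -22 mm, 9 mm (x) by 17 mm (y), 31 mm deep, mouths bevelled 2.5 mm. With the link fully home its x is along the block's x (either way), its handle rests on the block's top, its origin is at z = 16 mm.
- tape_black: Roll of black insulating tape, 70 mm across, 19 mm high, lying flat; bystander, to be left alone. Origin: centre of its underside.
- fuse_1: Cartridge fuse 75 mm long, 25 mm thick, lying; bystander, to be left alone. Origin: under its middle.
- fuse_2: Cartridge fuse 60 mm long, 21 mm thick, lying; bystander, to be left alone. Origin: under its middle.

How it is judged (in metres and radians):
On the way, in this order (a step that is already met when the one before it is completed fails the run):
1. the keeper is pressed down while the link still hangs on the peg behind it (value of joint keeper above 0.33 rad and x of shorting_link in the frame of hook_stand above -0.045 m and distance between shorting_link and hook_stand below 0.085 m), for 0.2 s.
2. the link is off the peg and the keeper has sprung up again (distance between shorting_link and hook_stand above 0.12 m and contact force between shorting_link and hook_stand below 0.1 N and value of joint keeper below 0.1 rad), for 0.1 s.
At the end, for the whole second after the job is handed in: The link stands at rest in the socket, both blades in their slots, its handle's underside within 2.5 mm of the block's top, within 5 mm of the block's centre, in line with its slots within 0.12 rad and upright within 0.08 rad; the keeper is up again (z of shorting_link in the frame of socket below 0.0185 m and horizontal distance between shorting_link and socket below 0.005 m and angle between the x axis of shorting_link and the x axis of socket, either way round below 0.12 rad and angle between shorting_link's own z axis and vertical below 0.08 rad and linear speed of shorting_link below 0.01 m/s and value of joint keeper below 0.1 rad); the robot touches nothing.
It fails at once if the hook is forced: more than 18 N on the stand, peg and keeper (contact force between anything else and hook_stand above 18 N).
It fails at once if a bystander is pushed more than 25 mm (distance of any of tape_black, fuse_1, fuse_2 from where it was at the start of the episode above 0.025 m).
It also fails if it takes over 72 s, if anything falls off the work surface, if the arm or the gripper's body presses on something with over 40 N, if the wrist force passes 120 N, or if a joint passes its speed limit or range.

## Working session

There is one attempt and no reset: what is moved stays moved. The work goes in short steps, Python scripts to look and compute and a tool call to move; the robot and the scene stay as the last step left them, time stands still between calls to the robot, and variables do not carry over. Pictures are saved under pics/ and viewed, and the job is handed in when it is done.

Besides the shell and the picture viewer there is one more tool, called by a JSON object that holds its "api" and its "payload", one argument or row to a line. play_rows: Moves the arm, as the interface text tells. Its arguments: {"type":"object","properties":{"deltas":{"type":"array"}},"required":["deltas"]}

```bash
ls; mkdir -p pics; cat > h.py <<'E'
from cell import *
import numpy as np, cv2
def save(c,name,crop=None,sc=1):
    im=c["frame"][:,:,::-1].copy()
    if crop: 
        u0,v0,u1,v1=crop; im=im[v0:v1,u0:u1]
    if sc!=1: im=cv2.resize(im,None,fx=sc,fy=sc,interpolation=cv2.INTER_CUBIC)
    cv2.imwrite("pics/"+name,im)
def rays(c,uv):
    K=c["mtx"]; uv=np.atleast_2d(uv).astype(float)
    d=np.stack([(uv[:,0]-K[0,2])/K[0,0],(uv[:,1]-K[1,2])/K[1,1]],1)
    s=d.copy()
    for _ in range(20):
        r2=(s**2).sum(1,keepdims=True); s=d/(1+c["k1"]*r2)
    return np.c_[s,np.ones(len(s))]
def pts(c,uv,depth):
    r=rays(c,uv)*np.asarray(depth).reshape(-1,1)
    return (r-c["t"])@c["R"]
def at_z(c,uv,z):
    r=rays(c,uv)@c["R"]; o=-c["R"].T@c["t"]
    k=(z-o[2])/r[:,2]
    return o+r*k[:,None]
def proj(c,X):
    p=np.atleast_2d(X)@c["R"].T+c["t"]; s=p[:,:2]/p[:,2:]
    s=s*(1+c["k1"]*(s**2).sum(1,keepdims=True))
    return s@np.diag([c["mtx"][0,0],c["mtx"][1,1]])+c["mtx"][:2,2]
def cloud(c,mask=None):
    d=c["depth"]; m=d>0
    if mask is not None: m&=mask
    v,u=np.nonzero(m)
    return pts(c,np.c_[u,v],d[v,u]),np.c_[u,v]
E
python3 - <<'E'
from h import *
s=sense(); print({k:np.round(v,3).tolist() for k,v in s.items()})
for n in ("scene","top"):
    c=camera(n); save(c,n+"0.png"); print(n,"cam at",-c["R"].T@c["t"], c["R"][2], c["mtx"][0,0],c["k1"])
    for t in ["shorting_link","hook_stand","socket","tape_black","fuse_1","keeper"]:
        for o in cut_out(n,t)[:3]:
            P,_=cloud(c,o["pixels"])
            print(n,t,round(o["confidence"],2),np.round(o["uv"],1),o["pixels"].sum(), np.round(np.median(P,0),3),np.round(P.min(0),3),np.round(P.max(0),3)) if len(P) else print(t,"nodepth")
    for t in ["shorting_link","link_grip","hook_stand","peg_bolt","socket"]:
        for o in tip_of(n,t)[:2]: print(n,"tip",t,round(o["confidence"],2),np.round(o["uv"],1))
E
```

```text
pics
{'time': 0.0, 'qpos': [54.173, 30.28, 82.158, -0.0, 67.69, -10.228], 'qvel': [-0.025, -0.021, -0.054, -0.049, 0.005, -0.035], 'effort': [-0.0, -44.005, -17.659, 0.063, 0.058, -0.0], 'position': [0.27, 0.563, 0.244], 'ee_rot': [[-0.902, 0.432, -0.001], [0.432, 0.902, -0.002], [0.0, -0.002, -1.0]], 'force': [-0.516, -0.404, 0.709], 'torque': [0.01, 0.072, 0.011], 'opening': 0.087}
scene cam at [-0.02227327 -0.37037308  0.58123527] [ 0.5950938   0.62772928 -0.50181602] 441.01850740063304 0.025624235867406378
scene shorting_link 0.62 [276.2 230.5] 831 [0.459 0.141 0.136] [ 0.44   0.127 -0.001] [0.568 0.235 0.167]
scene hook_stand 0.95 [280.2 273.9] 2183 [0.465 0.145 0.012] [ 0.421  0.073 -0.   ] [0.519 0.204 0.146]
scene hook_stand 0.65 [336.7 323.1] 2407 [ 0.428 -0.03   0.037] [ 0.403 -0.075 -0.002] [0.511 0.044 0.047]
scene socket 0.73 [338.5 323. ] 2389 [ 0.428 -0.029  0.037] [ 0.403 -0.074 -0.001] [0.492 0.037 0.047]
scene tape_black 0.7 [183. 231.] 525 [0.419 0.434 0.018] [ 0.388  0.408 -0.   ] [0.459 0.478 0.022]
scene tape_black 0.35 [338.2 321.5] 2388 [ 0.427 -0.029  0.037] 
[... 946 characters left out ...]
 0.444 0.019] [ 0.391  0.41  -0.005] [0.462 0.484 0.026]
top tape_black 0.51 [309. 240.] 1410 [0.467 0.157 0.013] [ 0.425  0.061 -0.004] [0.522 0.209 0.147]
top fuse_1 0.59 [368.8 197. ] 269 [0.582 0.008 0.022] [ 0.562 -0.028 -0.005] [0.603 0.046 0.03 ]
top fuse_1 0.52 [317.1 193. ] 191 [0.591 0.137 0.018] [ 0.58   0.106 -0.005] [0.61  0.169 0.027]
top keeper 0.62 [334.  228.8] 25 [0.48  0.101 0.133] [0.478 0.091 0.126] [0.483 0.116 0.143]
top tip shorting_link 0.77 [312.7 232.7]
top tip link_grip 0.74 [315.6 230. ]
top tip link_grip 0.68 [365.1 196. ]
top tip hook_stand 0.62 [303. 237.]
top tip peg_bolt 0.74 [308.7 228. ]
top tip peg_bolt 0.18 [364.  194.1]
top tip socket 0.57 [376.8 253.1]
```

View pics/scene0.png

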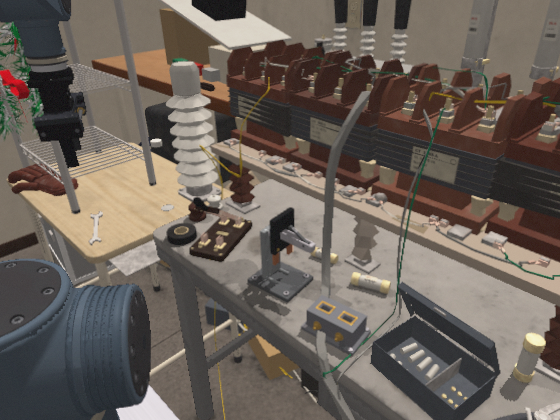

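View pics/top0.png

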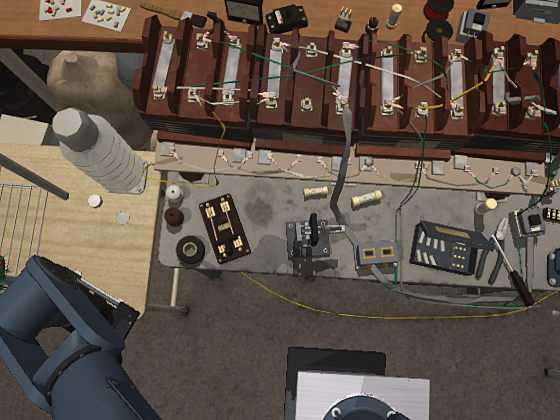

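```bash
python3 - <<'E'
from h import *
c=camera("scene"); save(c,"sc1.png",(210,170,410,370),4) ; save(c,"sc2.png",(240,190,340,290),6)
c=camera("top"); save(c,"tc1.png",(260,170,420,290),5)
E
```

```text
(no output)
```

View pics/sc2.png

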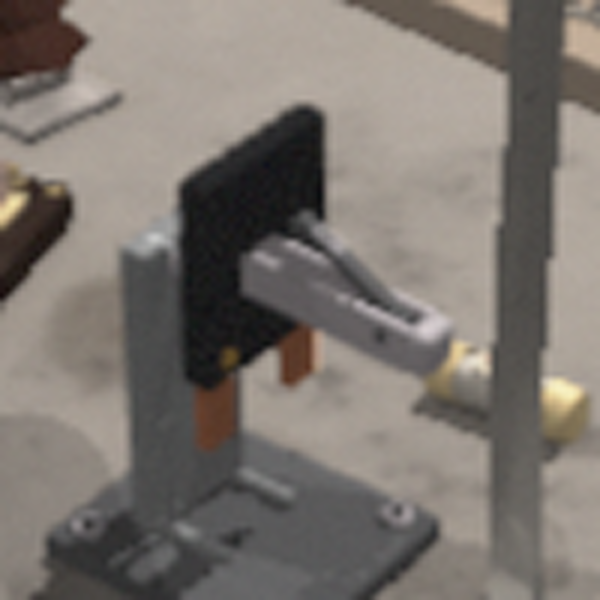

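View pics/tc1.png

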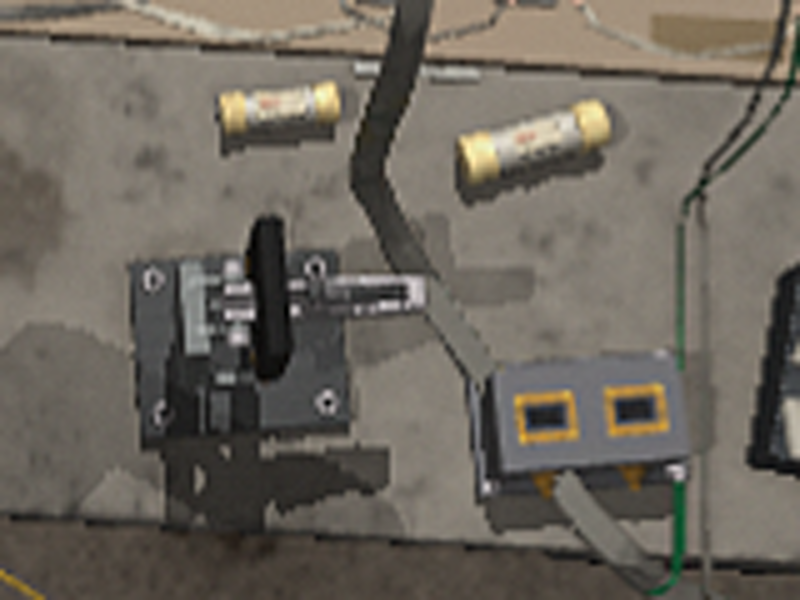

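```bash
python3 - <<'E'
from h import *
C={n:camera(n) for n in ("scene","top")}
import pickle; pickle.dump(C,open("c0.pkl","wb"))
c=C["scene"]
for uv in [(360,100),(340,140),(330,180),(327,220),(326,260),(326,285),(322,340),(335,390),(350,415)]:
    d=c["depth"][uv[1],uv[0]]; print("s",uv,d.round(3),pts(c,[uv],[d]).round(3))
c=C["top"]
for uv in [(347,100),(347,130),(340,170),(335,205),(345,225),(355,243),(373,263),(383,275),(396,274),(150,160),(330,230)]:
    d=c["depth"][uv[1],uv[0]]; print("t",uv,d.round(3),pts(c,[uv],[d]).round(3))
# all points above z=.05 around work
for n in C:
    P,uv=cloud(C[n]); m=(P[:,2]>.06)&(P[:,0]>.3)&(P[:,0]<.65)&(P[:,1]>-.2)&(P[:,1]<.5)
    q=np.round(P[m]/.03).astype(int); u,k=np.unique(q,axis=0,return_counts=True)
    for a,b in zip(u,k):
        if b>3: print(n,(a*.03).round(2),b)
E
```

```text
s (360, 100) 0.801 [[0.634 0.101 0.353]]
s (340, 140) 0.791 [[0.574 0.095 0.295]]
s (330, 180) 0.812 [[0.55  0.095 0.224]]
s (327, 220) 0.852 [[0.547 0.095 0.139]]
s (326, 260) 0.887 [[0.539 0.088 0.052]]
s (326, 285) 0.878 [[0.515 0.066 0.014]]
s (322, 340) 0.758 [[ 0.403 -0.022  0.011]]
s (335, 390) 0.715 [[ 0.364 -0.084 -0.027]]
s (350, 415) 0.701 [[ 0.359 -0.12  -0.049]]
t (347, 100) 0.922 [[0.684 0.105 0.367]]
t (347, 130) 0.926 [[0.63  0.102 0.35 ]]
t (340, 170) 0.977 [[0.57  0.106 0.285]]
t (335, 205) 1.155 [[0.542 0.095 0.095]]
t (345, 225) 1.225 [[0.511 0.061 0.016]]
t (355, 243) 1.218 [[0.468 0.034 0.013]]
t (373, 263) 1.181 [[ 0.417 -0.008  0.038]]
t (383, 275) 1.197 [[ 0.392 -0.038  0.015]]
t (396, 274) 1.208 [[ 0.397 -0.072  0.004]]
t (150, 160) 1.308 [[ 0.663  0.586 -0.024]]
t (330, 230) 1.108 [[0.476 0.107 0.129]]
scene [0.39 0.33 0.15] 29
scene [0.42 0.33 0.12] 36
scene [0.42 0.33 0.15] 54
scene [0.42 0.36 0.12] 27
scene [ 0.45 -0.21  0.15] 23
scene [ 0.45 -0.18  0.15] 87
scene [ 0.45 -0.15  0.15] 11
scene [0.45 0.15 0.06] 35
scene [0.45 0.15 0.09] 111
scene [0.45 0.1
[... 22565 characters left out ...]
6 0.21] 13
top [0.66 0.36 0.33] 38
top [0.66 0.36 0.36] 43
top [0.66 0.39 0.18] 17
top [0.66 0.39 0.21] 10
top [0.66 0.39 0.3 ] 6
top [0.66 0.39 0.33] 36
top [0.66 0.42 0.18] 18
top [0.66 0.42 0.21] 13
top [0.66 0.42 0.27] 5
top [0.66 0.42 0.3 ] 29
top [0.66 0.42 0.33] 50
top [0.66 0.42 0.36] 13
top [0.66 0.45 0.18] 39
top [0.66 0.45 0.21] 11
top [0.66 0.45 0.24] 24
top [0.66 0.45 0.27] 58
top [0.66 0.45 0.3 ] 67
top [0.66 0.45 0.33] 82
top [0.66 0.45 0.36] 6
top [0.66 0.48 0.18] 54
top [0.66 0.48 0.21] 11
top [0.66 0.48 0.24] 24
top [0.66 0.48 0.27] 56
top [0.66 0.48 0.3 ] 48
top [0.66 0.48 0.33] 77
top [0.66 0.51 0.18] 9
top [0.66 0.51 0.27] 5
top [0.66 0.51 0.3 ] 8
top [0.66 0.51 0.33] 14
```

View pics/sc1.png

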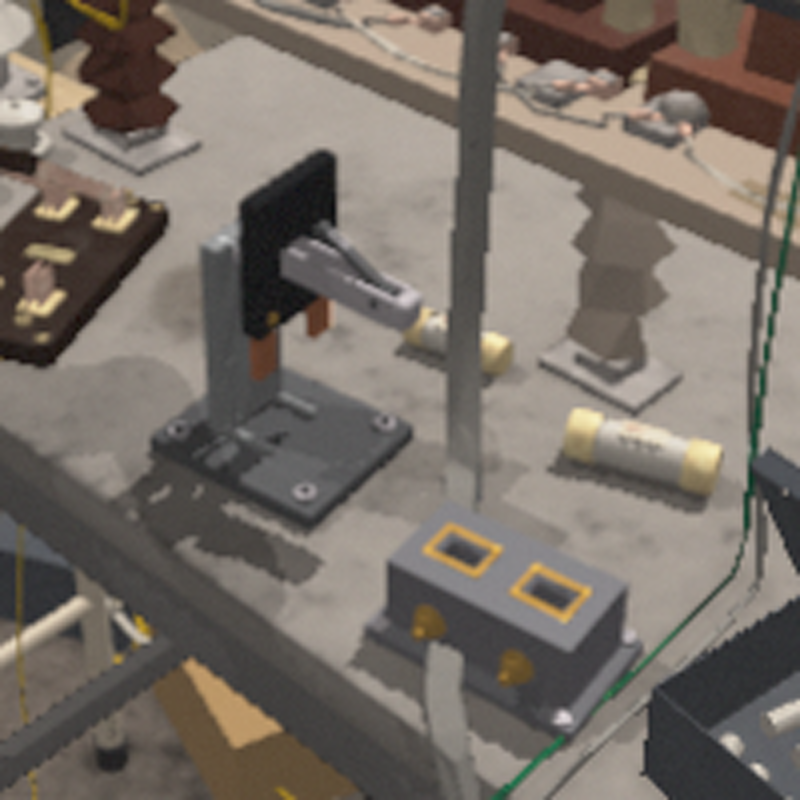

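```bash
python3 - <<'E'
from h import *
import pickle; C=pickle.load(open("c0.pkl","rb"))
for n,uvs in {"scene":(272.3,280.3),"top":(303,237)}.items(): print("stand origin",n,at_z(C[n],[uvs],0).round(4))
for n,uvs in {"scene":(334.4,329.8),"top":(376.8,253.1)}.items(): print("socket origin",n,at_z(C[n],[uvs],0).round(4))
for n,uvs in {"scene":(275.6,231.9),"top":(308.7,228)}.items(): print("bolt",n,at_z(C[n],[uvs],0.122).round(4))
for n,uvs in {"scene":(284.4,220.9),"top":(315.6,230)}.items(): print("grip",n,at_z(C[n],[uvs],0.148).round(4))
for n in C:
    P,uv=cloud(C[n])
    for nm,lo,hi in [("socket",(.39,-.09,.036),(.50,.06,.055)),("flange+",(.38,-.1,.004),(.51,.06,.06)),("foot",(.40,.06,.005),(.54,.23,.03))]:
        m=np.all((P>lo)&(P<hi),1)
        q=P[m]; r=cv2.minAreaRect((q[:,:2]*1000).astype(np.float32)); print(n,nm,m.sum(),"z",np.median(q[:,2]).round(4),np.round(r[0],1),np.round(r[1],1),round(r[2],1))
    m=np.all((P>(.44,.05,.115))&(P<(.52,.125,.16)),1); q=P[m]
    # outlier removal by z and print
    b=np.round(q[:,1]/.008)
    for k in np.unique(b):
        s=q[b==k]; print(n,"y",round(k*.008,3),len(s),"x",s[:,0].min().round(3),s[:,0].max().round(3),np.median(s[:,0]).round(4),"z",np.percentile(s[:,2],[5,50,75,95]).round(3))
# slots in top image: dark pixels in orange
E
```

```text
stand origin scene [[0.4627 0.1664 0.    ]]
stand origin top [[0.4767 0.1641 0.    ]]
socket origin scene [[ 0.4444 -0.0149  0.    ]]
socket origin top [[ 0.4474 -0.0237  0.    ]]
bolt scene [[0.4667 0.1562 0.122 ]]
bolt top [[0.4784 0.1557 0.122 ]]
grip scene [[0.4774 0.1422 0.148 ]]
grip top [[0.4701 0.1411 0.148 ]]
scene socket 1247 z 0.0434 [443.2 -17.3] [53.6 95.5] 8.6
scene flange+ 2686 z 0.0334 [444.8 -13.3] [129.8 144.7] 0.2
scene foot 1548 z 0.0105 [476.1 130.8] [ 96.7 155.2] 11.6
scene y 0.072 19 x 0.475 0.488 0.4804 z [0.118 0.12  0.122 0.124]
scene y 0.08 36 x 0.473 0.49 0.4778 z [0.117 0.122 0.124 0.125]
scene y 0.088 37 x 0.472 0.488 0.4767 z [0.117 0.123 0.124 0.126]
scene y 0.096 43 x 0.471 0.488 0.4756 z [0.117 0.124 0.127 0.13 ]
scene y 0.104 42 x 0.469 0.483 0.4742 z [0.116 0.126 0.131 0.133]
scene y 0.112 48 x 0.469 0.483 0.4744 z [0.116 0.126 0.135 0.138]
scene y 0.12 55 x 0.467 0.483 0.4747 z [0.117 0.126 0.14  0.143]
scene y 0.128 10 x 0.469 0.48 0.473 z [0.119 0.127 0.143 0.145]
top socket 759 z 0.0445 [443.4 -18.1] [52.1 93.6] 8.1
top flange+ 1572 z 0.0294 [444.9 -19.8] [130. 159.] 0.5
top foot 1054 z 0.0107 [468.4 144.3] [165.6 139.1] 88.7
top y 0.072 10 x 0.477 0.49 0.4822 z [0.119 0.123 0.124 0.126]
top y 0.08 22 x 0.476 0.49 0.4832 z [0.12  0.124 0.125 0.126]
top y 0.088 26 x 0.474 0.489 0.4816 z [0.12  0.126 0.127 0.129]
top y 0.096 23 x 0.473 0.489 0.4807 z [0.119 0.126 0.129 0.131]
top y 0.104 28 x 0.473 0.489 0.4776 z [0.119 0.127 0.132 0.136]
top y 0.112 26 x 0.472 0.487 0.4777 z [0.116 0.133 0.137 0.141]
top y 0.12 19 x 0.47 0.484 0.4758 z [0.117 0.128 0.14  0.147]
top y 0.128 3 x 0.475 0.477 0.4761 z [0.118 0.14  0.143 0.145]
```

```bash
python3 - <<'E'
from h import *
import pickle; C=pickle.load(open("c0.pkl","rb"))
def grid(n,name,crop,sc):
    u0,v0,u1,v1=crop; im=C[n]["frame"][v0:v1,u0:u1,::-1].copy(); im=cv2.resize(im,None,fx=sc,fy=sc,interpolation=cv2.INTER_LANCZOS4)
    for u in range(u0,u1,5): cv2.line(im,(int((u-u0+.5)*sc),0),(int((u-u0+.5)*sc),6 if u%10 else 14),(0,0,255),1); (u%10==0) and cv2.putText(im,str(u),(int((u-u0+.5)*sc)-10,26),0,.4,(0,0,255),1)
    for v in range(v0,v1,5): cv2.line(im,(0,int((v-v0+.5)*sc)),(6 if v%10 else 14,int((v-v0+.5)*sc)),(0,0,255),1); (v%10==0) and cv2.putText(im,str(v),(16,int((v-v0+.5)*sc)+4),0,.4,(0,0,255),1)
    cv2.imwrite("pics/"+name,im)
grid("scene","g1.png",(262,200,322,260),10)
grid("top","g2.png",(285,210,355,265),11)
E
```

```text
(no output)
```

View pics/g1.png

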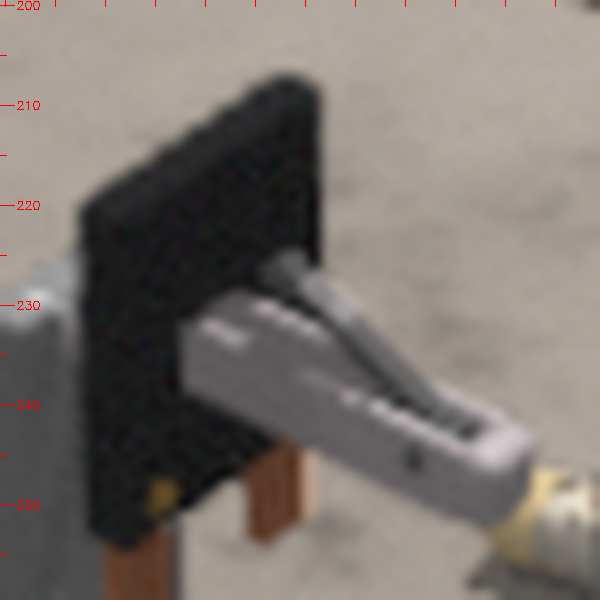

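View pics/g2.png

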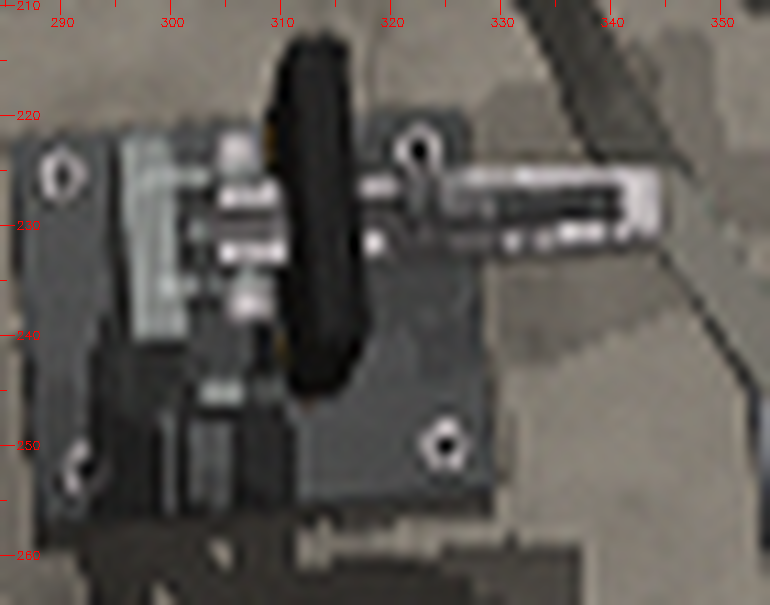

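```bash
cat > fit.py <<'E'
from h import *
import pickle; from scipy.optimize import least_squares
C=pickle.load(open("c0.pkl","rb"))
T=.0105
def peg(s,yo,dz,th): # s: distance from bolt toward tip along peg, dz above axis
    return np.array([-.010-s*np.cos(th)-0*dz, yo, .122+s*np.sin(th)+dz*np.cos(th)])+np.array([dz*np.sin(th)*1,0,0])
obs=[("top",(286.2,221.8),"f",(.036,-.045)),("top",(327.3,219.3),"f",(-.070,-.045)),("top",(329.3,256),"f",(-.070,.045)),("top",(288,259.3),"f",(.036,.045)),
("top",(344.4,224.6),"p",(.088,-.008,.008)),("top",(344.3,231.8),"p",(.088,.008,.008)),
("scene",(309.7,252.2),"p",(.088,.008,-.008)),("scene",(309.5,246.3),"p",(.088,.008,.008)),("scene",(315.3,243.3),"p",(.088,-.008,.008))]
# line obs: bottom near edge through these points
lines=[("scene",(279.7,238.5),(.008,-.008)),("scene",(295,245.5),(.008,-.008)),("scene",(280.2,232.0),(.008,.008)),]
def pose(p):
    c,s=np.cos(p[2]),np.sin(p[2]); R=np.array([[c,-s,0],[s,c,0],[0,0,1]]); return R,np.array([p[0],p[1],0])
def res(p):
    R,t=pose(p); th=p[3]; sh={"top":p[4:6],"scene":p[6:8]}; r=[]
    for n,uv,k,a in obs:
        X=np.array([*a,T]) if k=="f" else peg(*a,th)
        r+=list(proj(C[n],R@X+t)[0]+sh[n]-uv)
    for n,uv,a in lines:
        A=proj(C[n],R@peg(.03,*a,th)+t)[0]+sh[n]; B=proj(C[n],R@peg(.08,*a,th)+t)[0]+sh[n]
        d=(B-A)/np.linalg.norm(B-A); w=np.array(uv)-A; r.append(d[0]*w[1]-d[1]*w[0])
    return np.r_[r,np.array(p[4:])/0.7]
if __name__=="__main__":
    o=least_squares(res,[.47,.16,np.radians(98),-.06,0,0,0,0],loss="soft_l1")
    print(o.x[:2].round(4),np.degrees(o.x[2:4]).round(2),o.x[4:].round(2)); print(res(o.x).round(1))
    J=o.jac; print("sd",np.sqrt(np.diag(np.linalg.inv(J.T@J)))[:4]*[1000,1000,57.3,57.3]*.6)
    np.save("stand.npy",o.x)
    R,t=pose(o.x)
    q=pts
    for n in C:
        P,uv=cloud(C[n]); S=(P-t)@R
        m=np.all((S>(-.05,-.035,.145))&(S<(0,.035,.18)),1); s=S[m]; print(n,"plate stand coords above .145: x",np.percentile(s[:,0],[2,10,50,90,98]).round(4),"y",s[:,1].min().round(4),s[:,1].max().round(4),"z",np.percentile(s[:,2],[50,90,98,100]).round(4))
        for lo,hi in [(-.098,-.09),(-.09,-.08),(-.08,-.07),(-.07,-.06)]:
            for a,b in [(-.009,-.0045),(.0045,.009)]:
                m=(S[:,0]>lo)&(S[:,0]<hi)&(S[:,1]>a)&(S[:,1]<b)&(S[:,2]>.1)&(S[:,2]<.15); s=S[m]; 
                if len(s): print(n,lo,a,len(s),"z",np.percentile(s[:,2],[50,80,95]).round(4),(s[:,2].max()).round(4))
        top=[proj(C[n],R@np.array(X)+t)[0].round(1) for X in [(-.0255,-.032,.166),(-.0315,-.032,.166),(-.0315,.032,.166),(-.0195,.032,.166)]]; print(n,"pred link top corners x=-25.5",top)
        im=cv2.resize(C[n]["frame"][190:270,250:360,::-1],None,fx=7,fy=7,interpolation=cv2.INTER_CUBIC)
        def ln(A,B,col):
            a,b=[tuple(np.int32(((proj(C[n],R@np.array(X)+t)[0]-[250,190])+.5)*7)) for X in (A,B)]; cv2.line(im,a,b,col,1)
        th=o.x[3]
        for yo in(-.008,.008):
            for dz in (-.008,.008): ln(peg(0.01,yo,dz,th),peg(.088,yo,dz,th),(0,255,0))
        cs=[(.036,-.045,T),(-.07,-.045,T),(-.07,.045,T),(.036,.045,T)]
        for i in range(4): ln(cs[i],cs[(i+1)%4],(255,0,255))
        for x0 in (-.0315,-.0195):
            cs=[(x0,-.032,.09),(x0,.032,.09),(x0,.032,.166),(x0,-.032,.166)]
            for i in range(4): ln(cs[i],cs[(i+1)%4],(0,255,255))
        cv2.imwrite("pics/fit_%s.png"%n,im)
E
python3 fit.py
```

```text
[0.4695 0.171 ] [97.15 -3.33] [ 0.21  0.02 -0.08 -0.1 ]
[-1.2  0.4 -0.5  0.4  0.4 -0.9 -0.8 -1.6  0.3  0.5  1.   0.2 -0.1  1.
  0.7 -0.2 -0.1 -1.1 -0.1 -0.5  0.1  0.3  0.  -0.1 -0.1]
sd [1.15811581 1.01127562 0.65599575 1.01255505]
scene plate stand coords above .145: x [-0.0321 -0.0313 -0.0298 -0.0227 -0.0201] y -0.034 0.0321 z [0.1589 0.1651 0.1657 0.1665]
scene -0.098 -0.009 11 z [0.1219 0.1238 0.125 ] 0.1254
scene -0.098 0.0045 19 z [0.1168 0.1202 0.1224] 0.1241
scene -0.09 -0.009 8 z [0.1237 0.1242 0.1247] 0.1248
scene -0.09 0.0045 35 z [0.1178 0.1226 0.1246] 0.1261
scene -0.08 -0.009 3 z [0.1254 0.1271 0.1279] 0.1282
scene -0.08 0.0045 32 z [0.1176 0.1233 0.1242] 0.1249
scene -0.07 -0.009 3 z [0.1208 0.1284 0.1321] 0.1334
scene -0.07 0.0045 34 z [0.1201 0.1248 0.1265] 0.1273
scene pred link top corners x=-25.5 [array([291.5, 206.2]), array([294. , 207.1]), array([272.8, 221. ]), array([267.8, 219. ])]
top plate stand coords above .145: x [-0.0458 -0.0311 -0.0257 -0.0205 -0.02  ] y -0.0311 0.0296 z [0.1644 0.1671 0.1687 0.1717]
top -0.098 -0.009 8 z [0.1246 0.1254 0.1255] 0.1255
top -0.098 0.0045 3 z [0.1222 0.1234 0.124 ] 0.1242
top -0.09 -0.009 10 z [0.1236 0.1269 0.1287] 0.1302
top -0.09 0.0045 7 z [0.1201 0.1249 0.126 ] 0.1262
top -0.08 -0.009 4 z [0.1266 0.1274 0.1274] 0.1274
top -0.08 0.0045 5 z [0.1162 0.1203 0.1243] 0.1257
top -0.07 -0.009 4 z [0.1304 0.133  0.1345] 0.135
top -0.07 0.0045 4 z [0.1194 0.1202 0.1205] 0.1206
top pred link top corners x=-25.5 [array([313., 213.]), array([315.7, 212.9]), array([317.9, 241.5]), array([312.4, 241.8])]
```

View pics/fit_scene.png

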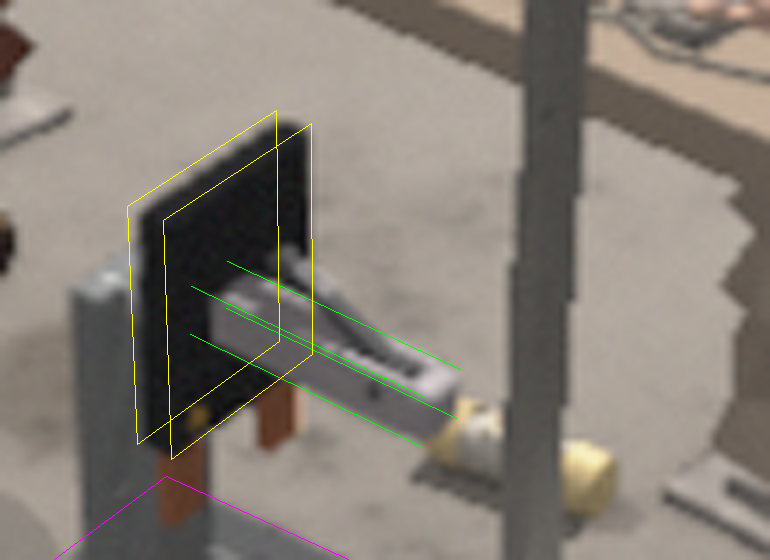

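View pics/fit_top.png

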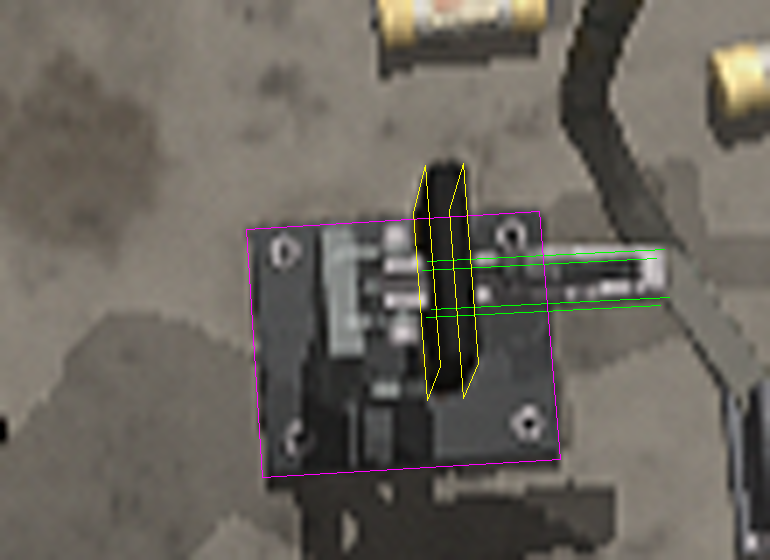

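```bash
cat >> h.py <<'E'
sx=np.load("stand.npy") if __import__("os").path.exists("stand.npy") else None
def stand2w(X):
    c,s=np.cos(sx[2]),np.sin(sx[2]); return np.array([c*X[0]-s*X[1]+sx[0], s*X[0]+c*X[1]+sx[1], X[2]])
def w2stand(P):
    c,s=np.cos(sx[2]),np.sin(sx[2]); d=np.array(P)-[sx[0],sx[1],0]; return np.array([c*d[0]+s*d[1],-s*d[0]+c*d[1],d[2]])
def plan(P,yang=None):
    s=sense(); R=np.array(s["ee_rot"]); d=R.T@(np.array(P)-s["position"])
    ya=np.degrees(np.arctan2(R[1,1],R[0,1])); tr=0 if yang is None else -np.radians((yang-ya+180)%360-180)
    print("pos",np.round(s["position"],4),"ya",round(ya,2),"t",round(s["time"],2),"F",np.round(s["force"],2),"open",round(s["opening"],4))
    print("delta tool",np.round(d,4),"turn",round(tr,4)); return d,tr
E
python3 - <<'E'
from h import *
P=stand2w([-.0255,0,.245]);print(P, np.degrees(sx[2]))
plan(P,np.degrees(sx[2]))
E
```

```text
[0.47272504 0.14574064 0.245     ] 97.15279888172533
pos [0.27   0.5636 0.2445] ya 64.4 t 1.4 F [-0.17  0.45  0.18] open 0.087
delta tool [-0.3634 -0.2893 -0.0005] turn -0.5717
```

{"api": "play_rows", "payload": {
  "deltas": [
    [0,[-0.036,-0.029,0],-0.1],
    [0.3,[-0.073,-0.058,0],-0.2],
    [0.6,[-0.109,-0.087,0],-0.3],
    [0.77,[-0.145,-0.116,0],-0.4],
    [0.77,[-0.182,-0.145,0],-0.5]
  ]
}}

```text
time: 1.9
position: [0.372, 0.3528, 0.2448]
ee_rot: [[-0.998, -0.058, 0.001], [-0.058, 0.998, 0.0], [-0.001, 0.0, -1.0]]
force: [0.5, 0.1, 0.1]
opening: 0.0631
```

```bash
python3 - <<'E'
from h import *
plan(stand2w([-.0255,0,.245]),np.degrees(sx[2]))
E
```

```text
pos [0.372  0.3528 0.2448] ya 93.32 t 1.9 F [0.52 0.12 0.09] open 0.0631
delta tool [-8.860e-02 -2.125e-01 -2.000e-04] turn -0.0668
```

{"api": "play_rows", "payload": {
  "deltas": [
    [0.77,[-0.018,-0.043,0],-0.02],
    [0.77,[-0.036,-0.086,0],-0.04],
    [0.77,[-0.054,-0.129,0],-0.06],
    [0.77,[-0.072,-0.172,0],-0.067],
    [0.77,[-0.0886,-0.2125,0],-0.067]
  ]
}}

```text
time: 2.4
position: [0.4737, 0.1438, 0.2451]
ee_rot: [[-0.992, -0.124, 0.002], [-0.124, 0.992, 0.0], [-0.002, 0.0, -1.0]]
force: [1.2, 0.3, 0.1]
opening: 0.0246
```

```bash
python3 - <<'E'
from h import *
plan(stand2w([-.0255,0,.245]),np.degrees(sx[2]))
c=camera("scene"); save(c,"s2.png",(200,110,350,260),5)
c=camera("top"); save(c,"t2.png",(250,170,400,280),5)
E
```

```text
pos [0.4737 0.1438 0.2451] ya 97.14 t 2.4 F [1.15 0.31 0.13] open 0.0246
delta tool [0.0007 0.0021 0.0001] turn -0.0002
```

View pics/s2.png

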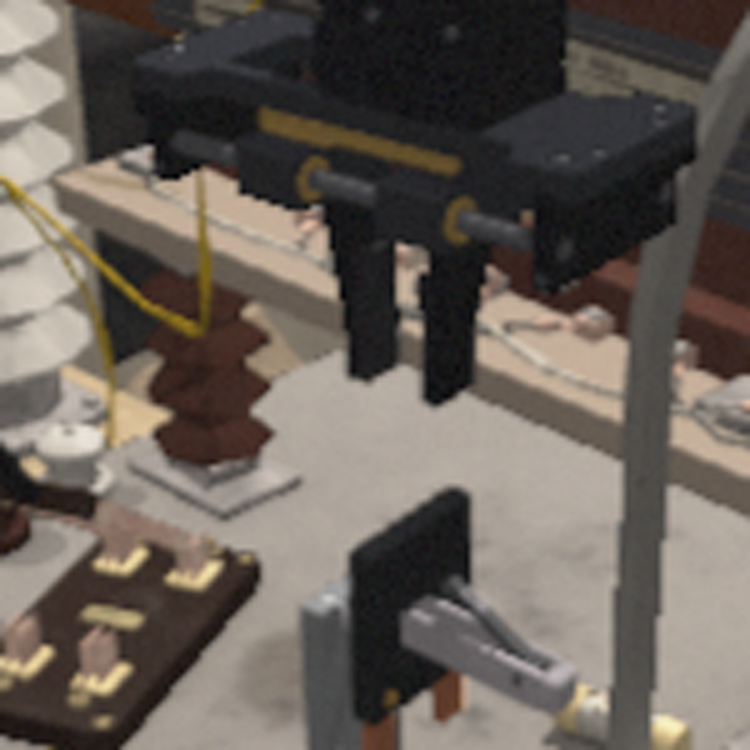

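```bash
python3 - <<'E'
from h import *
s=sense(); tc=w2stand(s["position"]); print("tcp stand",tc.round(4), s["opening"])
for n in ("scene","top"):
    c=camera(n); P,uv=cloud(c); S=np.array([w2stand(p) for p in P[(abs(P[:,0]-.47)<.06)&(abs(P[:,1]-.145)<.08)&(P[:,2]>.215)&(P[:,2]<.27)]])-[tc[0],tc[1],0]
    S=S[(abs(S[:,1])<.03)]
    b=np.round(S[:,0]/.004)
    for k in np.unique(b):
        q=S[b==k]; print(n,k*4,len(q),"y",np.percentile(q[:,1],[5,50,95]).round(4),"z",q[:,2].min().round(4),np.percentile(q[:,2],5).round(4))
E
```

```text
tcp stand [-0.0302 -0.0028  0.2452] 0.021807673569968194
scene -24.0 42 y [-0.0088  0.0011  0.0109] z 0.2547 0.2573
scene -20.0 138 y [-0.0094  0.0031  0.0121] z 0.2235 0.2266
scene -16.0 42 y [-0.0044  0.0109  0.0123] z 0.224 0.2259
scene -12.0 33 y [0.0084 0.0094 0.0108] z 0.2233 0.2253
scene -8.0 3 y [0.0079 0.0082 0.0084] z 0.2267 0.2269
scene 12.0 185 y [-0.0084  0.0019  0.0102] z 0.2228 0.2263
scene 16.0 51 y [0.0082 0.0103 0.0125] z 0.2246 0.2264
scene 20.0 35 y [0.0093 0.011  0.0124] z 0.2247 0.2264
scene 24.0 8 y [0.0093 0.0102 0.0115] z 0.25 0.2534
scene 28.0 1 y [0.0081 0.0081 0.0081] z 0.2674 0.2674
top -16.0 1 y [0.0133 0.0133 0.0133] z 0.2311 0.2311
top -12.0 2 y [0.0118 0.0123 0.0128] z 0.224 0.2243
top -8.0 1 y [0.012 0.012 0.012] z 0.2259 0.2259
```

View pics/t2.png

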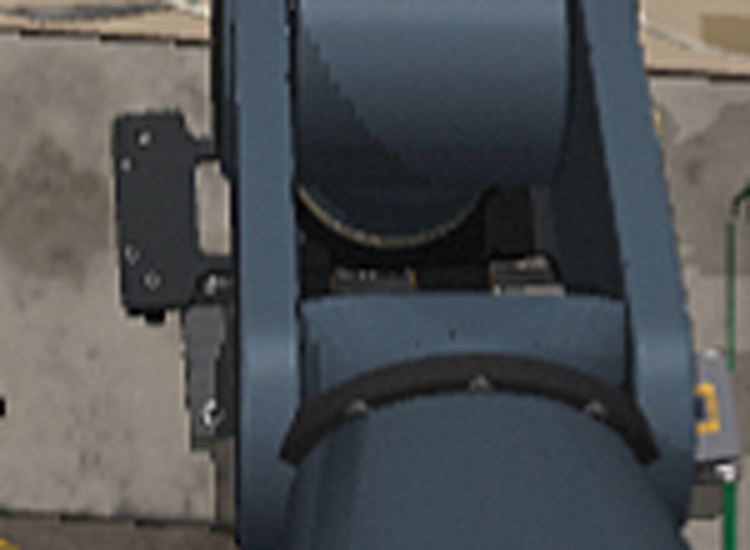

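```bash
python3 - <<'E'
from h import *
s=sense(); print(w2stand(s["position"]),s["qvel"])
plan(stand2w([-.0258,0,.196]),np.degrees(sx[2]))
E
```

```text
[-0.02638213 -0.00029245  0.24480387] [ 2.64875111 -0.20905012  1.04955997  0.39179163  0.18014142  0.04408168]
pos [0.4731 0.1449 0.2448] ya 96.99 t 2.6 F [-0.53  0.41  0.11] open 0.0209
delta tool [0.0003 0.0005 0.0488] turn -0.0028
```

{"api": "play_rows", "payload": {
  "deltas": [
    [0.77,[0.0003,0.0005,0.015],0],
    [0.77,[0.0003,0.0005,0.03],-0.003],
    [0.77,[0.0003,0.0005,0.045],-0.003],
    [0.77,[0.0003,0.0005,0.0488],-0.003],
    [0.77,[0.0003,0.0005,0.0488],-0.003]
  ]
}}

```text
time: 3.1
position: [0.4718, 0.1465, 0.1956]
ee_rot: [[-0.992, -0.127, -0.001], [-0.127, 0.992, 0.001], [0.001, 0.001, -1.0]]
force: [0.8, 0.5, 0.7]
opening: 0.02
```

```bash
python3 - <<'E'
from h import *
for i in range(2):
    c=camera("scene"); s=sense(); print(w2stand(s["position"]),s["force"])
save(c,"s3.png",(220,130,350,270),5)
plan(stand2w([-.0258,0,.176]),np.degrees(sx[2]))
E
```

```text
[-0.02489619  0.00025875  0.19614936] [-0.00471415  0.64412425  0.44284146]
[-2.51411558e-02 -1.48141632e-04  1.96502527e-01] [-0.21446664  0.57290994  0.93472303]
pos [0.4728 0.1461 0.1965] ya 97.23 t 3.2 F [-0.21  0.57  0.93] open 0.0199
delta tool [ 0.0002 -0.0007  0.0205] turn 0.0014
```

View pics/s3.png

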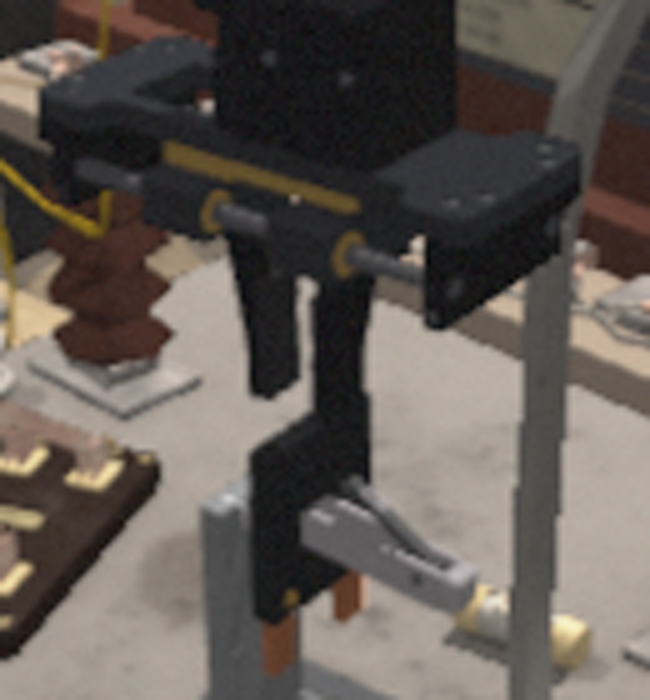

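```bash
python3 - <<'E'
from h import *
c=camera("scene"); s=sense(); print("tcp",w2stand(s["position"]).round(4))
P,uv=cloud(c); P=P[(abs(P[:,0]-.47)<.06)&(abs(P[:,1]-.145)<.06)&(P[:,2]>.1)&(P[:,2]<.21)]
S=np.array([w2stand(p) for p in P]); 
for lo,hi,yl,yh,nm in [(.176,.188,-.007,.006,"fingers"),(.148,.160,-.03,.025,"plate"),(.148,.160,-.03,-.01,"plate-"),(.148,.16,.01,.027,"plate+")]:
    m=(S[:,2]>lo)&(S[:,2]<hi)&(S[:,1]>yl)&(S[:,1]<yh); h,e=np.histogram(S[m,0],np.arange(-.06,.02,.002)); print(nm,[(round(a*1000),b) for a,b in zip(e,h) if b])
m=(abs(S[:,1])<.03)&(S[:,0]>-.04)&(S[:,0]<-.015)&(S[:,2]<.1725); print(np.percentile(S[m,2],[90,98]))
E
```

```text
tcp [-0.0253 -0.0004  0.1967]
fingers [(-46, np.int64(3)), (-44, np.int64(20)), (-42, np.int64(3)), (-16, np.int64(13)), (-14, np.int64(9)), (-12, np.int64(1))]
plate [(-34, np.int64(6)), (-32, np.int64(74)), (-30, np.int64(19))]
plate- [(-34, np.int64(1)), (-32, np.int64(26)), (-30, np.int64(9))]
plate+ [(-34, np.int64(2)), (-32, np.int64(28)), (-30, np.int64(3))]
[0.16296101 0.1656181 ]
```

{"api": "play_rows", "payload": {
  "deltas": [
    [0.77,[0,-0.0007,0.007],0],
    [0.77,[0,-0.0007,0.014],0],
    [0.77,[0,-0.0007,0.021],0],
    [0.77,[0,-0.0007,0.0265],0],
    [0.77,[0,-0.0007,0.0265],0]
  ]
}}

```text
time: 3.75
position: [0.4725, 0.1451, 0.1691]
ee_rot: [[-0.992, -0.125, -0.001], [-0.125, 0.992, 0.001], [0.0, 0.001, -1.0]]
force: [-0.6, -0.5, 0.6]
opening: 0.0204
```

{"api": "play_rows", "payload": {
  "deltas": [
    [0.77,[0,0,0.003],0],
    [0.77,[0,0,0.006],0],
    [0.77,[0,0,0.009],0],
    [0.77,[0,0,0.009],0],
    [0.77,[0,0,0.009],0]
  ]
}}

```text
time: 4.25
position: [0.4728, 0.1474, 0.161]
ee_rot: [[-0.992, -0.123, 0.001], [-0.123, 0.992, 0.005], [-0.002, 0.005, -1.0]]
force: [-1.9, 9.6, 8.5]
opening: 0.02
```

```bash
python3 - <<'E'
from h import *
for i in range(3):
    c=camera("scene"); s=sense(); print(w2stand(s["position"]).round(4),np.round(s["force"],2),np.round(s["torque"],2))
save(c,"s4.png",(230,150,330,270),6)
E
```

```text
[-0.0238 -0.0002  0.1611] [-1.02  7.96  6.21] [1.5  0.25 0.  ]
[-0.0238 -0.0002  0.1611] [-1.71  8.53  6.42] [1.48 0.32 0.04]
[-0.0238 -0.0003  0.1611] [-2.11  8.59  7.07] [ 1.47  0.26 -0.04]
```

View pics/s4.png

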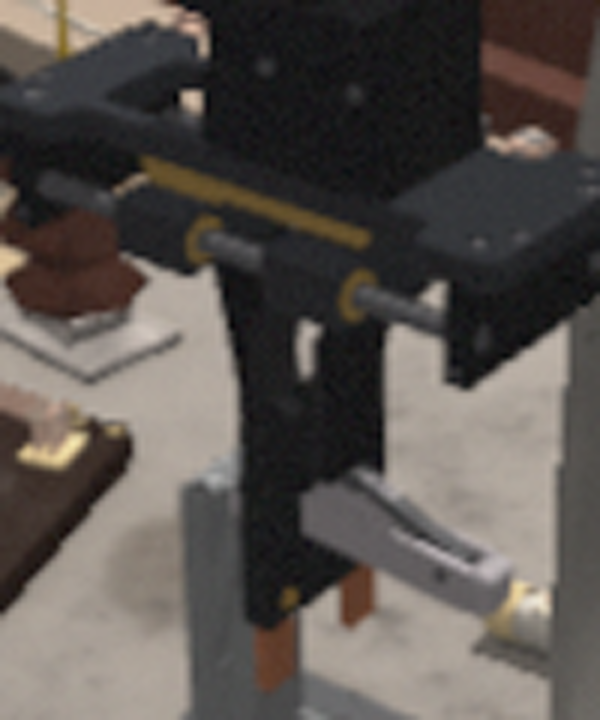

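{"api": "play_rows", "payload": {
  "deltas": [
    [0.77,[0,0,-0.005],0],
    [0.77,[0,0,-0.01],0],
    [0.74,[0,-0.001,-0.012],0],
    [0.72,[0,-0.003,-0.012],0],
    [0.72,[0,-0.0045,-0.012],0]
  ]
}}

```text
time: 4.9
position: [0.4732, 0.1424, 0.1729]
ee_rot: [[-0.992, -0.123, 0.001], [-0.123, 0.992, 0.005], [-0.001, 0.005, -1.0]]
force: [-0.7, -0.9, -0.6]
opening: 0.0238
```

```bash
python3 - <<'E'
from h import *
for i in range(3):
    c=camera("scene"); s=sense(); print(w2stand(s["position"]).round(4),np.round(s["force"],2),np.round(s["torque"],2),s["opening"])
save(c,"s5.png",(230,150,330,270),6)
plan(stand2w([-.0285,0,.173]),np.degrees(sx[2]))
P,uv=cloud(c); P=P[(abs(P[:,0]-.47)<.06)&(abs(P[:,1]-.145)<.06)&(P[:,2]>.1)&(P[:,2]<.21)]
S=np.array([w2stand(p) for p in P]); 
for lo,hi,yl,yh,nm in [(.153,.166,-.007,.006,"fingers"),(.153,.166,-.01,.017,"fingers"),(.1,.16,.014,.027,"plate+"),(.1,.16,-.027,-.014,"plate-")]:
    m=(S[:,2]>lo)&(S[:,2]<hi)&(S[:,1]>yl)&(S[:,1]<yh); h,e=np.histogram(S[m,0],np.arange(-.06,.02,.002)); print(nm,[(round(a*1000),b) for a,b in zip(e,h) if b])
E
```

```text
[-2.900e-02 -1.000e-04  1.728e-01] [-0.55  0.8   0.76] [ 0.08  0.03 -0.03] 0.024424829207087464
[-2.880e-02 -1.000e-04  1.728e-01] [-0.04  1.1   0.27] [0.05 0.03 0.  ] 0.024199552405381557
[-0.0287 -0.      0.1728] [-0.58  0.25 -0.83] [ 0.08  0.03 -0.03] 0.023705038342050126
pos [0.4732 0.1426 0.1728] ya 97.06 t 5.05 F [-0.58  0.25 -0.83] open 0.0237
delta tool [ 0.      0.0002 -0.0002] turn -0.0016
fingers [(-52, np.int64(2)), (-50, np.int64(22)), (-48, np.int64(4)), (-32, np.int64(10)), (-30, np.int64(11)), (-28, np.int64(4)), (-26, np.int64(2)), (-24, np.int64(3)), (-22, np.int64(3)), (-18, np.int64(4)), (-16, np.int64(6))]
fingers [(-52, np.int64(4)), (-50, np.int64(36)), (-48, np.int64(9)), (-46, np.int64(5)), (-44, np.int64(3)), (-42, np.int64(2)), (-32, np.int64(27)), (-30, np.int64(18)), (-28, np.int64(11)), (-26, np.int64(5)), (-24, np.int64(7)), (-22, np.int64(5)), (-18, np.int64(7)), (-16, np.int64(14)), (-14, np.int64(2)), (-12, np.int64(6)), (-10, np.int64(5)), (-8, np.int64(4))]
plate+ [(-34, np.int64(5)), (-32, np.int64(95)), (-30, np.int64(16)), (-10, np.int64(2)), (-8, np.int64(3)), (-6, np.int64(1)), (-2, np.int64(1)), (0, np.int64(2)), (2, np.int64(20)), (4, np.int64(11)), (6, np.int64(15)), (8, np.int64(9)), (10, np.int64(5)), (12, np.int64(9)), (14, np.int64(3))]
plate- [(-32, np.int64(4)), (-30, np.int64(1)), (-28, np.int64(3)), (-24, np.int64(1))]
```

View pics/s5.png

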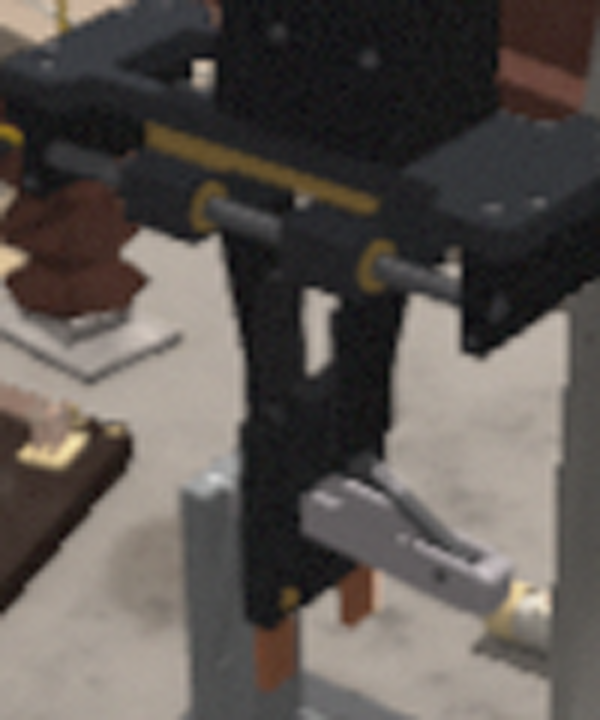

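{"api": "play_rows", "payload": {
  "deltas": [
    [0.72,[0,0,0.004],0],
    [0.72,[0,0,0.007],0],
    [0.72,[0,0,0.009],0],
    [0.72,[0,0,0.009],0]
  ]
}}

```text
time: 5.45
position: [0.4734, 0.1436, 0.1639]
ee_rot: [[-0.992, -0.122, 0.001], [-0.122, 0.992, 0.007], [-0.002, 0.007, -1.0]]
force: [0.0, 3.5, 4.9]
opening: 0.0244
```

{"api": "play_rows", "payload": {
  "deltas": [
    [0.72,[0,-0.0005,0.001],0],
    [0.72,[0,-0.001,0.002],0],
    [0.72,[0,-0.001,0.003],0],
    [0.72,[0,-0.001,0.004],0]
  ]
}}

```text
time: 5.85
position: [0.4738, 0.1431, 0.1601]
ee_rot: [[-0.993, -0.122, 0.002], [-0.122, 0.992, 0.008], [-0.003, 0.007, -1.0]]
force: [-0.3, 3.5, 6.0]
opening: 0.0246
```

```bash
python3 - <<'E'
from h import *
for i in range(1):
    c=camera("scene"); s=sense(); print(w2stand(s["position"]).round(4),np.round(s["force"],2),np.round(s["torque"],2),s["opening"])
save(c,"s6.png",(260,190,330,260),9)
E
```

```text
[-0.0284 -0.0006  0.1599] [0.16 3.61 4.22] [0.67 0.   0.01] 0.024556967708503734
```

View pics/s6.png

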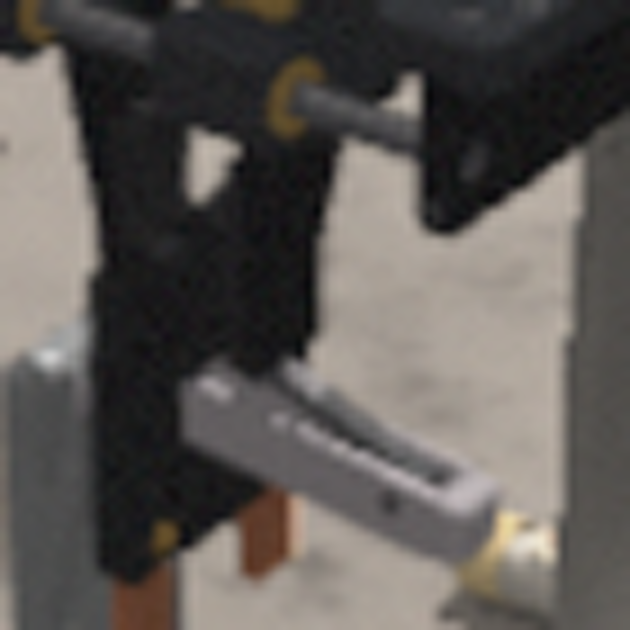

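{"api": "play_rows", "payload": {
  "deltas": [
    [0.72,[0,-0.0003,0.001],0],
    [0.72,[0,-0.0005,0.002],0],
    [0.72,[0,-0.0005,0.003],0],
    [0.72,[0,-0.0005,0.004],0]
  ]
}}

```text
time: 6.3
position: [0.4739, 0.1424, 0.1558]
ee_rot: [[-0.992, -0.122, 0.002], [-0.122, 0.992, 0.007], [-0.003, 0.007, -1.0]]
force: [0.5, 1.8, 4.9]
opening: 0.0246
```

{"api": "play_rows", "payload": {
  "deltas": [
    [0.72,[0,0,0.0005],0],
    [0.72,[0,0,0.001],0],
    [0.72,[0,0,0.001],0]
  ]
}}

```text
time: 6.6
position: [0.474, 0.1422, 0.1548]
ee_rot: [[-0.992, -0.122, 0.002], [-0.122, 0.992, 0.007], [-0.003, 0.007, -1.0]]
force: [-0.8, 1.2, 4.7]
opening: 0.0241
```

```bash
python3 - <<'E'
from h import *
for i in range(1):
    c=camera("scene"); s=sense(); print(w2stand(s["position"]).round(4),np.round(s["force"],2),np.round(s["torque"],2),s["opening"])
save(c,"s7.png",(260,190,330,260),9)
E
```

```text
[-0.0292 -0.0008  0.1548] [-0.05  2.44  4.05] [0.19 0.04 0.03] 0.024066297479641032
```

View pics/s7.png

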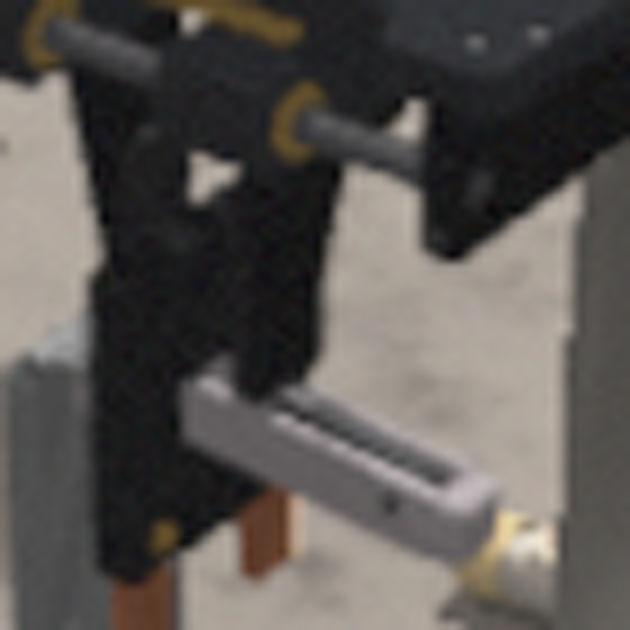

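{"api": "play_rows", "payload": {
  "deltas": [
    [0.72,[0,0.0004,0.0005],0],
    [0.72,[0,0.0007,0.001],0],
    [0.72,[0,0.0007,0.001],0]
  ]
}}

```text
time: 6.95
position: [0.4739, 0.1427, 0.1537]
ee_rot: [[-0.992, -0.123, 0.002], [-0.123, 0.992, 0.006], [-0.003, 0.006, -1.0]]
force: [0.5, 1.1, 3.3]
opening: 0.0242
```

{"api": "play_rows", "payload": {
  "deltas": [
    [0.72,[0,0,0.0004],0],
    [0.72,[0,0,0.0007],0],
    [0.72,[0,0,0.0007],0]
  ]
}}

```text
time: 7.25
position: [0.4739, 0.1428, 0.153]
ee_rot: [[-0.992, -0.123, 0.002], [-0.123, 0.992, 0.007], [-0.003, 0.006, -1.0]]
force: [-0.6, 1.2, 4.8]
opening: 0.0244
```

{"api": "play_rows", "payload": {
  "deltas": [
    [0.72,[0,0,0.0003],0],
    [0.72,[0,0,0.0006],0],
    [0.72,[0,0,0.0006],0]
  ]
}}

```text
time: 7.55
position: [0.4739, 0.143, 0.1524]
ee_rot: [[-0.992, -0.123, 0.002], [-0.122, 0.992, 0.007], [-0.003, 0.007, -1.0]]
force: [-0.2, 1.6, 4.9]
opening: 0.0243
```

```bash
python3 - <<'E'
from h import *
for i in range(3):
    c=camera("scene"); s=sense(); print(w2stand(s["position"]).round(4),np.round(s["force"],2),np.round(s["torque"],2),s["opening"])
E
```

```text
[-0.0284 -0.0008  0.1524] [-1.19  2.63  5.2 ] [ 0.32  0.04 -0.01] 0.024376646518598777
[-0.0284 -0.0008  0.1524] [-0.99  2.73  5.16] [0.37 0.06 0.03] 0.02424502415907806
[-0.0284 -0.0008  0.1524] [0.77 2.7  4.44] [ 0.43  0.03 -0.01] 0.02463557972179206
```

{"api": "play_rows", "payload": {
  "deltas": [
    [0.8,[0,0,0],0],
    [0.83,[0,0,0],0],
    [0.86,[0,0,0],0],
    [1,[0,0,0],0],
    [1,[0,0,0],0]
  ]
}}

```text
time: 8.2
position: [0.4739, 0.1427, 0.1523]
ee_rot: [[-0.992, -0.123, 0.002], [-0.123, 0.992, 0.006], [-0.002, 0.006, -1.0]]
force: [0.4, -2.6, 2.6]
opening: 0.0118
```

```bash
python3 - <<'E'
from h import *
for i in range(3):
    c=camera("scene"); s=sense(); print(w2stand(s["position"]).round(4),np.round(s["force"],2),np.round(s["torque"],2),s["opening"])
save(c,"s8.png",(260,190,330,260),9)
E
```

```text
[-0.0286 -0.0007  0.1523] [ 0.45 -2.9   2.86] [-0.37 -0.06 -0.01] 0.011507527672888969
[-0.0286 -0.0008  0.1523] [ 0.24 -2.96  2.69] [-0.49 -0.08  0.04] 0.011955522337169474
[-0.0286 -0.0008  0.1523] [-0.12 -2.91  2.12] [-0.42 -0.02 -0.  ] 0.011949970745312101
```

View pics/s8.png

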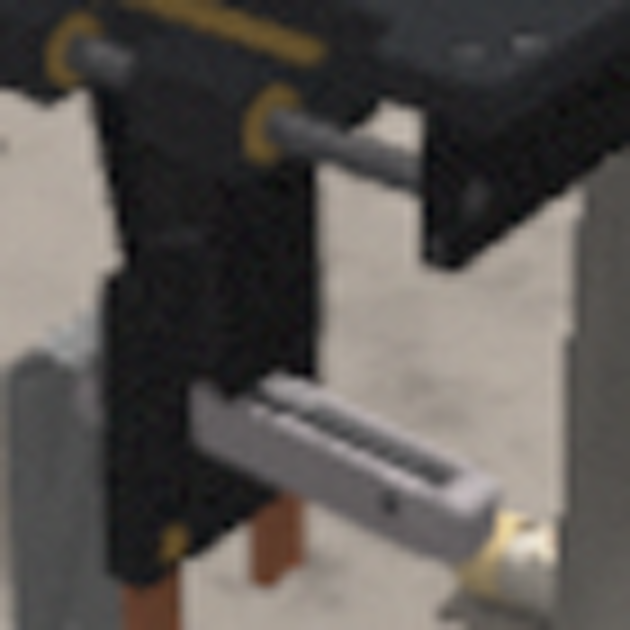

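{"api": "play_rows", "payload": {
  "deltas": [
    [1,[0,0,-0.0007],0],
    [1,[0,0,-0.0014],0],
    [1,[0,0,-0.0014],0]
  ]
}}

```text
time: 8.65
position: [0.4737, 0.1427, 0.1537]
ee_rot: [[-0.992, -0.123, 0.001], [-0.123, 0.992, 0.006], [-0.002, 0.006, -1.0]]
force: [0.1, -1.5, 0.7]
opening: 0.0115
```

{"api": "play_rows", "payload": {
  "deltas": [
    [1,[0,-0.002,0.0001],0],
    [1,[0,-0.004,0.0002],0],
    [1,[0,-0.006,0.0003],0],
    [1,[0,-0.006,0.0003],0]
  ]
}}

```text
time: 9.05
position: [0.4743, 0.137, 0.1533]
ee_rot: [[-0.992, -0.122, 0.001], [-0.122, 0.992, 0.007], [-0.002, 0.007, -1.0]]
force: [-0.2, 3.6, 3.1]
opening: 0.0117
```

{"api": "play_rows", "payload": {
  "deltas": [
    [1,[0,-0.002,0.0001],0],
    [1,[0,-0.004,0.0002],0],
    [1,[0,-0.006,0.0003],0],
    [1,[0,-0.006,0.0003],0]
  ]
}}

```text
time: 9.45
position: [0.475, 0.1305, 0.153]
ee_rot: [[-0.992, -0.123, 0.001], [-0.123, 0.992, 0.006], [-0.002, 0.006, -1.0]]
force: [-0.2, 0.4, 2.4]
opening: 0.0115
```

```bash
python3 - <<'E'
from h import *
for i in range(2):
    c=camera("scene"); s=sense(); print(w2stand(s["position"]).round(4),np.round(s["force"],2),np.round(s["torque"],2),s["opening"])
save(c,"s9.png",(260,190,330,260),9)
E
```

```text
[-0.0409 -0.0004  0.1529] [-1.67  0.43  2.4 ] [ 0.14  0.11 -0.06] 0.011612168550511804
[-0.0409 -0.0004  0.1529] [0.01 0.54 1.99] [ 0.07  0.04 -0.02] 0.01173082276130438
```

View pics/s9.png

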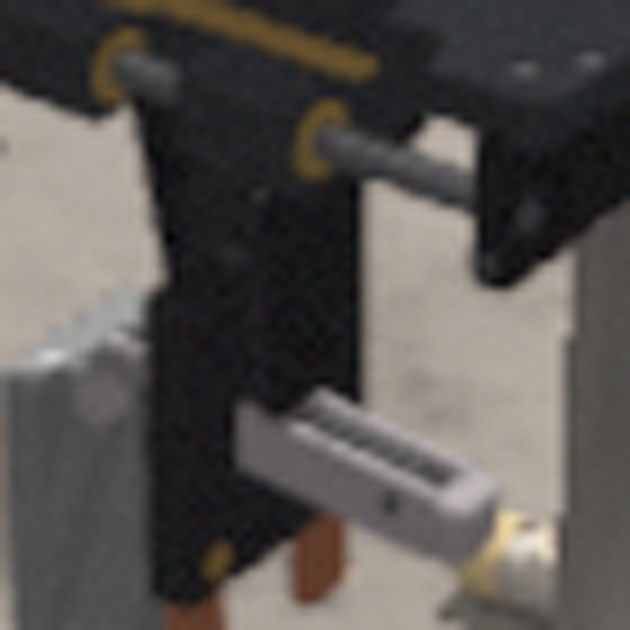

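{"api": "play_rows", "payload": {
  "deltas": [
    [1,[0,-0.002,0.0001],0],
    [1,[0,-0.004,0.0002],0],
    [1,[0,-0.006,0.0003],0],
    [1,[0,-0.008,0.0004],0],
    [1,[0,-0.008,0.0004],0]
  ]
}}

```text
time: 10.05
position: [0.4761, 0.1221, 0.1525]
ee_rot: [[-0.992, -0.123, 0.001], [-0.123, 0.992, 0.006], [-0.002, 0.005, -1.0]]
force: [-0.0, 1.4, 2.3]
opening: 0.0119
```

{"api": "play_rows", "payload": {
  "deltas": [
    [1,[0,-0.002,0.0001],0],
    [1,[0,-0.004,0.0002],0],
    [1,[0,-0.006,0.0003],0],
    [1,[0,-0.008,0.0004],0],
    [1,[0,-0.008,0.0004],0]
  ]
}}

```text
time: 10.55
position: [0.4771, 0.1138, 0.152]
ee_rot: [[-0.992, -0.122, 0.001], [-0.122, 0.992, 0.005], [-0.002, 0.005, -1.0]]
force: [-0.0, 1.0, 2.8]
opening: 0.0116
```

{"api": "play_rows", "payload": {
  "deltas": [
    [1,[0,-0.002,0.0001],0],
    [1,[0,-0.004,0.0002],0],
    [1,[0,-0.006,0.0003],0],
    [1,[0,-0.008,0.0004],0],
    [1,[0,-0.008,0.0004],0]
  ]
}}

```text
time: 11.05
position: [0.4783, 0.1056, 0.1517]
ee_rot: [[-0.993, -0.122, 0.001], [-0.122, 0.992, 0.005], [-0.002, 0.005, -1.0]]
force: [-0.3, 2.0, 3.1]
opening: 0.0114
```

```bash
python3 - <<'E'
from h import *
for i in range(2):
    c=camera("scene"); s=sense(); print(w2stand(s["position"]).round(4),np.round(s["force"],2),np.round(s["torque"],2),s["opening"])
save(c,"s10.png",(260,190,330,260),9)
E
```

```text
[-0.066  -0.0005  0.1517] [0.02 1.87 3.68] [0.46 0.03 0.01] 0.011646513366096376
[-0.066  -0.0005  0.1517] [-0.34  0.96  4.92] [0.47 0.07 0.01] 0.011843687899197125
```

View pics/s10.png

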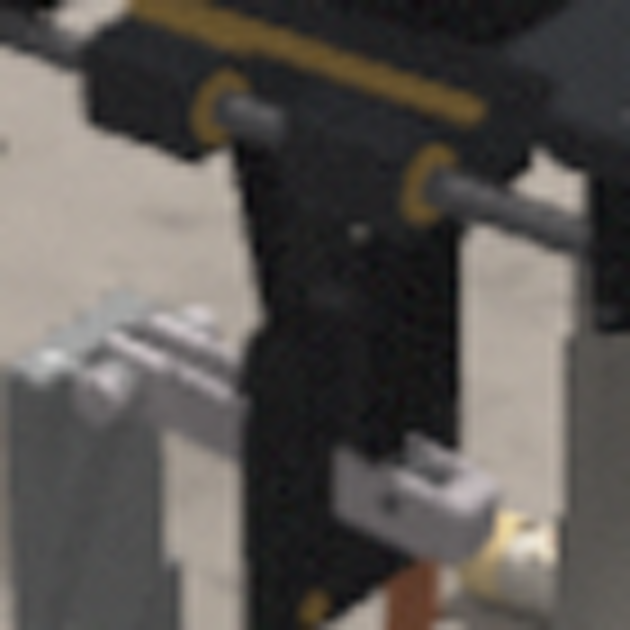

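{"api": "play_rows", "payload": {
  "deltas": [
    [1,[0,-0.002,0.0001],0],
    [1,[0,-0.004,0.0002],0],
    [1,[0,-0.005,0.0003],0],
    [1,[0,-0.005,0.0003],0]
  ]
}}

```text
time: 11.55
position: [0.479, 0.1006, 0.1515]
ee_rot: [[-0.992, -0.122, 0.002], [-0.122, 0.992, 0.005], [-0.002, 0.005, -1.0]]
force: [-0.7, 2.7, 6.1]
opening: 0.012
```

{"api": "play_rows", "payload": {
  "deltas": [
    [1,[0,-0.002,0.0001],0],
    [1,[0,-0.004,0.0002],0],
    [1,[0,-0.005,0.0003],0],
    [1,[0,-0.005,0.0003],0]
  ]
}}

```text
time: 11.95
position: [0.4799, 0.0955, 0.1515]
ee_rot: [[-0.993, -0.122, 0.002], [-0.122, 0.992, 0.005], [-0.003, 0.005, -1.0]]
force: [-0.2, 1.8, 6.7]
opening: 0.0113
```

{"api": "play_rows", "payload": {
  "deltas": [
    [1,[0,0,-0.0004],0],
    [1,[0,0,-0.0008],0],
    [1,[0,0,-0.0008],0]
  ]
}}

```text
time: 12.25
position: [0.48, 0.095, 0.1526]
ee_rot: [[-0.992, -0.123, 0.002], [-0.123, 0.992, 0.004], [-0.003, 0.004, -1.0]]
force: [-0.4, 1.3, 5.2]
opening: 0.0116
```

{"api": "play_rows", "payload": {
  "deltas": [
    [1,[0,-0.002,0.0001],0],
    [1,[0,-0.004,0.0002],0],
    [1,[0,-0.005,0.0003],0],
    [1,[0,-0.005,0.0003],0]
  ]
}}

```text
time: 12.65
position: [0.481, 0.0897, 0.1526]
ee_rot: [[-0.992, -0.123, 0.003], [-0.123, 0.992, 0.004], [-0.004, 0.003, -1.0]]
force: [-0.3, 1.0, 6.2]
opening: 0.0116
```

{"api": "play_rows", "payload": {
  "deltas": [
    [1,[0,-0.002,0.0001],0],
    [1,[0,-0.004,0.0002],0],
    [1,[0,-0.005,0.0003],0],
    [1,[0,-0.005,0.0003],0]
  ]
}}

```text
time: 13.05
position: [0.481, 0.0841, 0.1516]
ee_rot: [[-0.992, -0.123, 0.001], [-0.123, 0.992, 0.003], [-0.002, 0.003, -1.0]]
force: [-0.1, -0.2, -1.4]
opening: 0.012
```

```bash
python3 - <<'E'
from h import *
for i in range(2):
    c=camera("scene"); s=sense(); print(w2stand(s["position"]).round(4),np.round(s["force"],2),np.round(s["torque"],2),s["opening"])
save(c,"s11.png",(260,190,330,260),9)
E
```

```text
[-0.0875 -0.0006  0.1517] [-0.18 -0.19 -1.91] [0.06 0.08 0.03] 0.011531587188179754
[-0.0874 -0.0007  0.1518] [ 0.41  0.44 -2.36] [ 0.05 -0.08  0.  ] 0.01177307641266084
```

View pics/s11.png

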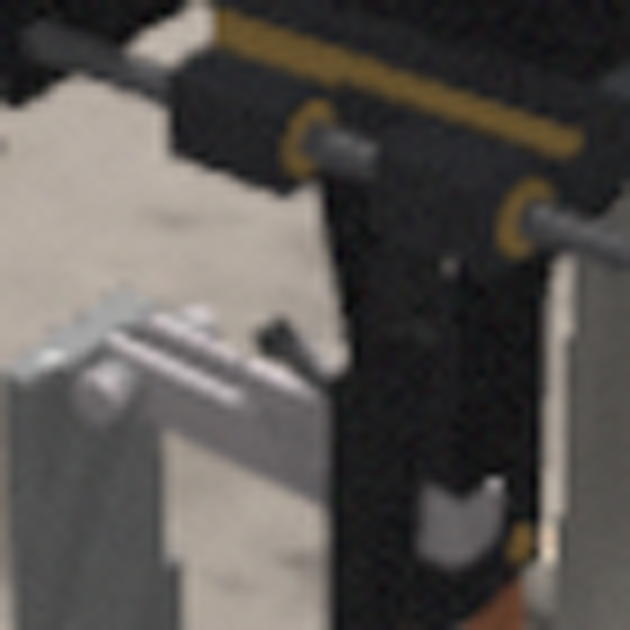

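{"api": "play_rows", "payload": {
  "deltas": [
    [1,[0,-0.004,0.0002],0],
    [1,[0,-0.008,0.0005],0],
    [1,[0,-0.012,0.0007],0],
    [1,[0,-0.016,0.0009],0],
    [1,[0,-0.016,0.0009],0]
  ]
}}

```text
time: 13.65
position: [0.4833, 0.0679, 0.1508]
ee_rot: [[-0.993, -0.122, 0.002], [-0.122, 0.993, 0.003], [-0.003, 0.003, -1.0]]
force: [-0.8, -1.4, -1.5]
opening: 0.0116
```

{"api": "play_rows", "payload": {
  "deltas": [
    [1,[0,-0.007,0.0002],0],
    [1,[0,-0.014,0.0002],0],
    [1,[0,-0.021,0.0002],0],
    [1,[0,-0.028,0.0002],0],
    [1,[0,-0.03,0.0002],0]
  ]
}}

```text
time: 14.15
position: [0.4873, 0.0371, 0.1506]
ee_rot: [[-0.993, -0.121, 0.003], [-0.121, 0.993, 0.003], [-0.003, 0.003, -1.0]]
force: [0.0, -0.1, -1.9]
opening: 0.0118
```

```bash
python3 - <<'E'
from h import *
for i in range(2):
    c=camera("scene"); s=sense(); print(w2stand(s["position"]).round(4),np.round(s["force"],2),np.round(s["torque"],2),s["opening"])
save(c,"s12.png",(250,170,360,280),6)
plan([.420,.02,.20],8.3)
E
```

```text
[-0.1349 -0.0009  0.1505] [ 0.32 -1.05 -2.6 ] [ 0.03 -0.02 -0.02] 0.01180623513765869
[-0.1346 -0.0008  0.1505] [ 0.55 -0.14 -2.21] [ 0.03  0.02 -0.02] 0.011781425666907706
pos [0.4871 0.0376 0.1505] ya 96.96 t 14.25 F [ 0.55 -0.14 -2.21] open 0.0118
delta tool [ 0.0686 -0.0092 -0.0497] turn 1.5474
```

View pics/s12.png

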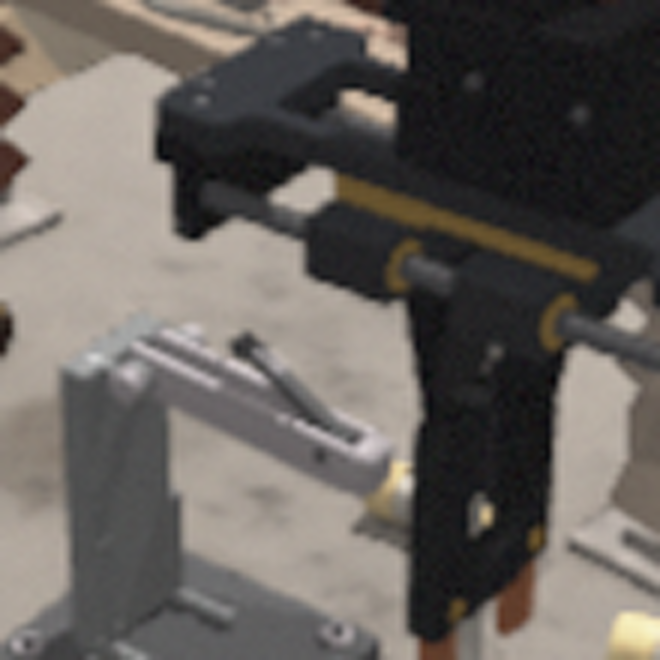

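{"api": "play_rows", "payload": {
  "deltas": [
    [1,[0.014,-0.005,-0.01],0],
    [1,[0.028,-0.01,-0.02],0],
    [1,[0.042,-0.02,-0.03],0.05],
    [1,[0.056,-0.03,-0.04],0.15],
    [1,[0.0686,-0.04,-0.05],0.25]
  ]
}}

```text
time: 14.75
position: [0.4228, -0.0105, 0.2006]
ee_rot: [[-0.991, 0.132, 0.002], [0.132, 0.991, 0.004], [-0.001, 0.004, -1.0]]
force: [0.6, 0.7, -2.0]
opening: 0.0118
```

{"api": "play_rows", "payload": {
  "deltas": [
    [1,[0,0,0],0.14],
    [1,[0,0,0],0.28],
    [1,[0,0,0],0.42],
    [1,[0,0,0],0.56],
    [1,[0,0,0],0.7]
  ]
}}

```text
time: 15.25
position: [0.4226, -0.0103, 0.2007]
ee_rot: [[-0.669, 0.743, 0.002], [0.743, 0.669, 0.004], [0.002, 0.004, -1.0]]
force: [-0.2, -0.8, -1.9]
opening: 0.0116
```

```bash
python3 - <<'E'
from h import *
plan([.4433,-.0177,.20],8.3)
E
```

```text
pos [ 0.4226 -0.0103  0.2007] ya 42.01 t 15.25 F [-0.24 -0.77 -1.88] open 0.0116
delta tool [-0.0194  0.0104  0.0007] turn 0.5883
```

{"api": "play_rows", "payload": {
  "deltas": [
    [1,[0,0,0],0.14],
    [1,[-0.005,0.002,0],0.28],
    [1,[-0.01,0.005,0],0.42],
    [1,[-0.015,0.008,0],0.56],
    [1,[-0.0194,0.0104,0],0.5883]
  ]
}}

```text
time: 15.75
position: [0.4435, -0.0175, 0.2007]
ee_rot: [[-0.143, 0.99, 0.002], [0.99, 0.143, 0.004], [0.004, 0.002, -1.0]]
force: [0.3, -0.1, -2.1]
opening: 0.0116
```

```bash
python3 - <<'E'
from h import *
for i in range(3): c=camera("scene")
t=camera("top"); save(c,"s13.png",(250,190,410,350),5); save(t,"t13.png",(300,190,430,300),6)
plan([.4433,-.0177,.20],8.3)
import pickle; pickle.dump({"scene":c,"top":t},open("c1.pkl","wb"))
for o in tip_of("scene","shorting_link")[:2]: print(o["confidence"],o["uv"])
s=sense(); R=np.array(s["ee_rot"])
P=s["position"]; 
for n,k in (("scene",c),):
    for dy in (22,-22):
        X=P+R@np.array([dy/1000,0,.0913]); print("pred blade tip px",proj(k,X).round(1),X.round(4))
    print("socket slots",[proj(k,[.4433-a*np.sin(np.radians(8.3)),-.0177+a*np.cos(np.radians(8.3)),.044])[0].round(1) for a in (.022,-.022)])
E
```

```text
pos [ 0.443  -0.0176  0.2006] ya 8.42 t 15.95 F [-0.38  0.87 -2.64] open 0.012
delta tool [-0.0002  0.0003  0.0006] turn 0.002
0.98 [336.8, 284.1]
pred blade tip px [[326.3 277.9]] [0.4397 0.0046 0.1094]
pred blade tip px [[349.1 287.9]] [ 0.4461 -0.0389  0.1092]
socket slots [array([325.5, 307.2]), array([347.4, 317.7])]
```

View pics/s13.png

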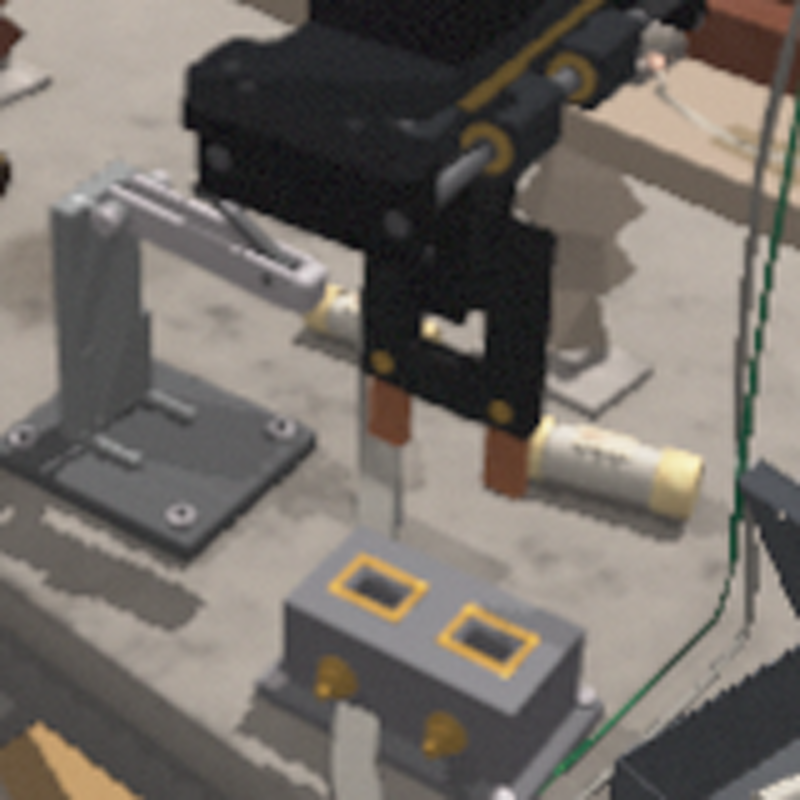

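View pics/t13.png

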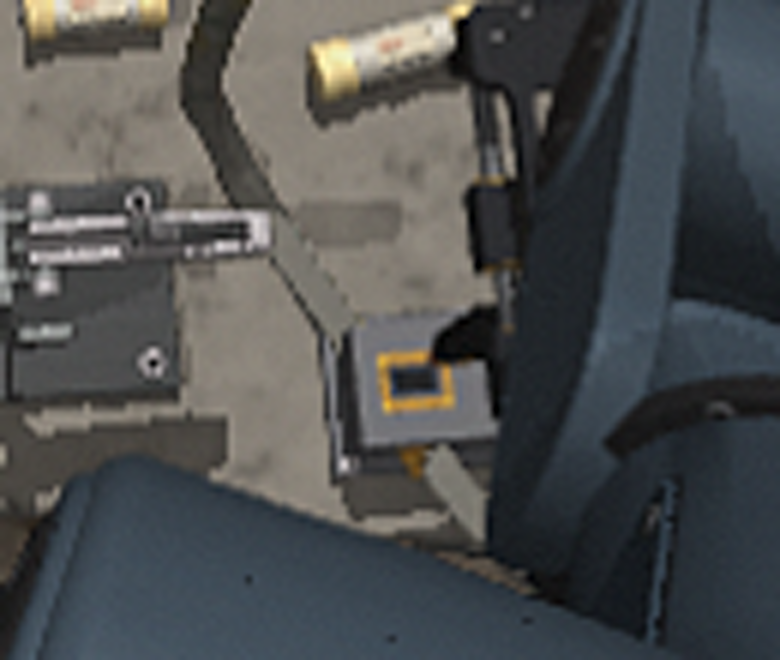

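```bash
cat > link.py <<'E'
from h import *
def sock(P):
    a=np.radians(8.35); d=np.array(P)-[.4433,-.0177,0]; return np.c_[np.cos(a)*d[:,0]+np.sin(a)*d[:,1],-np.sin(a)*d[:,0]+np.cos(a)*d[:,1],d[:,2]]
def look(c):
    hsv=cv2.cvtColor(c["frame"],cv2.COLOR_RGB2HSV); P,uv=cloud(c); S=sock(P)
    m=(abs(S[:,0])<.03)&(abs(S[:,1])<.045)&(S[:,2]>.05)&(S[:,2]<.22)
    S=S[m];uv=uv[m];h=hsv[uv[:,1],uv[:,0]]
    cop=(h[:,0]<14)&(h[:,1]>110)&(h[:,2]>60)
    for sg in (1,-1):
        q=S[cop&(S[:,1]*sg>0)]; print("blade",sg,len(q),"x",np.percentile(q[:,0],[10,50,90]).round(4),"y",np.percentile(q[:,1],[2,50,98]).round(4),"z",np.percentile(q[:,2],[1,50,99]).round(4))
    q=S[~cop&(S[:,2]>.13)&(S[:,2]<.17)]
    for z0 in np.arange(.135,.185,.01):
        r=S[~cop&(abs(S[:,2]-z0)<.005)]; 
        if len(r)>5: print("plate z",z0.round(3),len(r),"x",np.percentile(r[:,0],[10,50,90]).round(4),"y",r[:,1].min().round(4),r[:,1].max().round(4))
if __name__=="__main__":
    import pickle; look(pickle.load(open("c1.pkl","rb"))["scene"])
    s=sense(); print(sock([s["position"]]))
E
python3 link.py
```

```text
blade 1 85 x [-0.0028 -0.0016  0.0002] y [0.0138 0.0201 0.0268] z [0.1121 0.1233 0.1352]
blade -1 89 x [-0.0019 -0.0008  0.0001] y [-0.0301 -0.0239 -0.0172] z [0.1108 0.1225 0.1347]
plate z 0.135 54 x [-0.0048 -0.0033  0.0005] y -0.0325 0.0318
plate z 0.145 194 x [-0.0057 -0.0043 -0.003 ] y -0.0338 0.032
plate z 0.155 221 x [-0.0055 -0.0037  0.0015] y -0.0338 0.0304
plate z 0.165 123 x [-0.0057 -0.0044 -0.0001] y -0.0337 0.0301
plate z 0.175 117 x [-0.0062 -0.0045 -0.001 ] y -0.0341 0.0308
[[-0.00042096  0.0002473   0.20056938]]
```

```bash
python3 - <<'E'
from h import *
plan([.4424,-.0157,.14],8.3)
E
```

```text
pos [ 0.4428 -0.0175  0.2006] ya 8.4 t 16.0 F [-0.17 -0.17 -1.78] open 0.0119
delta tool [ 0.0016 -0.0003  0.0606] turn 0.0017
```

{"api": "play_rows", "payload": {
  "deltas": [
    [1,[0.0016,-0.0003,0.015],0],
    [1,[0.0016,-0.0003,0.03],0],
    [1,[0.0016,-0.0003,0.045],0],
    [1,[0.0016,-0.0003,0.057],0],
    [1,[0.0016,-0.0003,0.057],0]
  ]
}}

```text
time: 16.5
position: [0.441, -0.0153, 0.1424]
ee_rot: [[-0.147, 0.989, -0.003], [0.989, 0.147, 0.005], [0.005, -0.002, -1.0]]
force: [0.4, -0.3, -2.3]
opening: 0.0119
```

```bash
python3 - <<'E'
from link import *
for i in range(2): c=camera("scene")
save(c,"s14.png",(290,240,390,340),7)
look(c); s=sense(); print(sock([s["position"]]),s["force"])
plan([.4424,-.0157,.14],8.3)
E
```

```text
blade 1 70 x [-0.0041 -0.0034 -0.0024] y [0.0173 0.0239 0.0302] z [0.0534 0.0655 0.0762]
blade -1 76 x [-0.0049 -0.0034 -0.0025] y [-0.0272 -0.0209 -0.0144] z [0.0539 0.0664 0.0764]
plate z 0.135 107 x [-0.0155 -0.0069 -0.0033] y -0.0311 0.0026
plate z 0.145 117 x [-0.0163 -0.007  -0.0037] y -0.0313 0.0004
plate z 0.155 151 x [-0.0173 -0.0041  0.0052] y -0.0305 -0.0005
plate z 0.165 27 x [-0.0207 -0.0184 -0.0104] y -0.0099 -0.0041
[[-0.00082909  0.00219526  0.14362737]] [-0.1697156  -0.06364349 -0.95043137]
pos [ 0.4422 -0.0156  0.1436] ya 8.43 t 16.6 F [-0.17 -0.06 -0.95] open 0.0114
delta tool [-0.0001  0.0002  0.0036] turn 0.0023
```

View pics/s14.png

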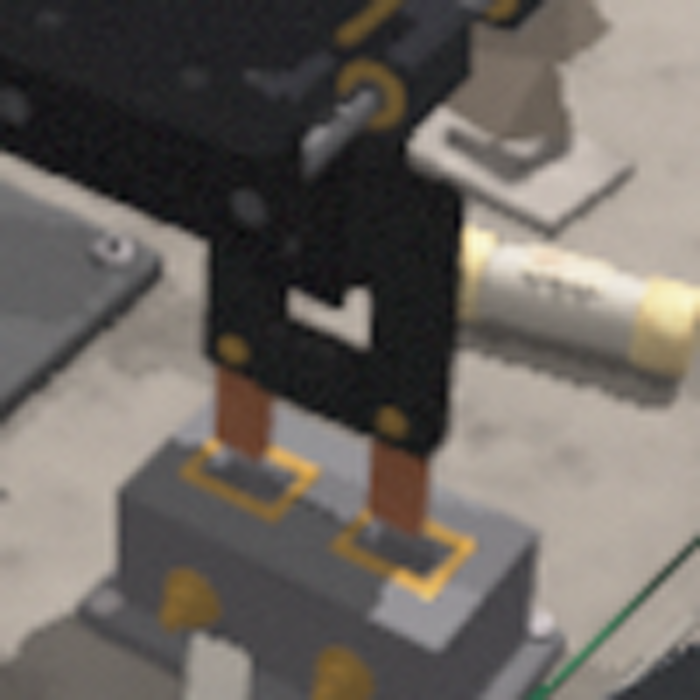

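{"api": "play_rows", "payload": {
  "deltas": [
    [1,[-0.001,0.0003,0.003],0],
    [1,[-0.001,0.0003,0.006],0],
    [1,[-0.001,0.0003,0.008],0],
    [1,[-0.001,0.0003,0.008],0]
  ]
}}

```text
time: 17.0
position: [0.4425, -0.0165, 0.1355]
ee_rot: [[-0.147, 0.989, -0.0], [0.989, 0.147, 0.004], [0.004, 0.001, -1.0]]
force: [-0.8, -1.4, -2.7]
opening: 0.0118
```

{"api": "play_rows", "payload": {
  "deltas": [
    [1,[0,0,0.002],0],
    [1,[0,0,0.004],0],
    [1,[0,0,0.006],0],
    [1,[0,0,0.006],0]
  ]
}}

```text
time: 17.4
position: [0.4423, -0.0165, 0.1293]
ee_rot: [[-0.147, 0.989, -0.001], [0.989, 0.147, 0.004], [0.004, 0.0, -1.0]]
force: [0.8, -0.5, -2.6]
opening: 0.0113
```

```bash
python3 - <<'E'
from link import *
for i in range(1): c=camera("scene")
save(c,"s15.png",(290,240,390,340),7)
s=sense(); print(sock([s["position"]]),s["force"],s["torque"])
E
```

```text
[[-0.00073992  0.001353    0.12936136]] [ 0.16697046  0.80727969 -2.5753185 ] [-0.04645413  0.06536303 -0.0161248 ]
```

View pics/s15.png

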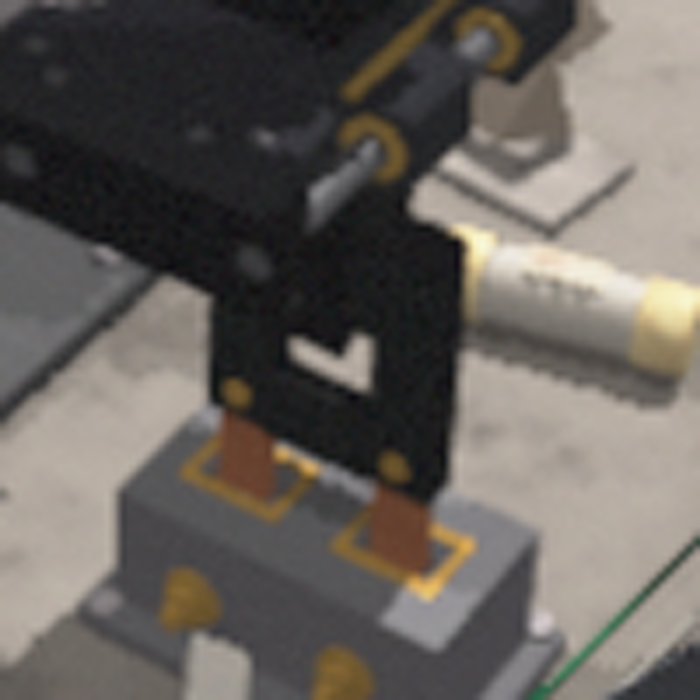

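{"api": "play_rows", "payload": {
  "deltas": [
    [1,[0,0,0.002],0],
    [1,[0,0,0.004],0],
    [1,[0,0,0.006],0],
    [1,[0,0,0.008],0],
    [1,[0,0,0.008],0]
  ]
}}

```text
time: 17.95
position: [0.4422, -0.0164, 0.1211]
ee_rot: [[-0.147, 0.989, -0.001], [0.989, 0.147, 0.005], [0.005, -0.0, -1.0]]
force: [0.2, -0.5, -1.7]
opening: 0.0118
```

{"api": "play_rows", "payload": {
  "deltas": [
    [1,[0,0,0.002],0],
    [1,[0,0,0.004],0],
    [1,[0,0,0.006],0],
    [1,[0,0,0.008],0],
    [1,[0,0,0.008],0]
  ]
}}

```text
time: 18.45
position: [0.442, -0.0163, 0.1128]
ee_rot: [[-0.147, 0.989, -0.002], [0.989, 0.147, 0.005], [0.005, -0.001, -1.0]]
force: [0.1, -0.2, -1.6]
opening: 0.012
```

{"api": "play_rows", "payload": {
  "deltas": [
    [1,[0,0,0.002],0],
    [1,[0,0,0.004],0],
    [1,[0,0,0.005],0],
    [1,[0,0,0.005],0]
  ]
}}

```text
time: 18.85
position: [0.442, -0.0162, 0.1079]
ee_rot: [[-0.147, 0.989, -0.002], [0.989, 0.147, 0.005], [0.005, -0.001, -1.0]]
force: [-1.2, 1.8, -0.1]
opening: 0.0118
```

{"api": "play_rows", "payload": {
  "deltas": [
    [1,[0,0,0.001],0],
    [1,[0,0,0.002],0],
    [1,[0,0,0.003],0],
    [1,[0,0,0.003],0]
  ]
}}

```text
time: 19.25
position: [0.4423, -0.016, 0.1075]
ee_rot: [[-0.147, 0.989, 0.001], [0.989, 0.147, 0.004], [0.004, 0.001, -1.0]]
force: [-4.2, 3.4, 27.2]
opening: 0.0119
```

```bash
python3 - <<'E'
from link import *
for i in range(1): c=camera("scene")
save(c,"s16.png",(290,240,390,340),7)
s=sense(); print(sock([s["position"]]),s["force"],s["torque"])
E
```

```text
[[-0.00075774  0.00187599  0.10753943]] [-3.06111964  2.55194737 27.54003585] [ 0.29538556  0.85205236 -0.01386634]
```

View pics/s16.png

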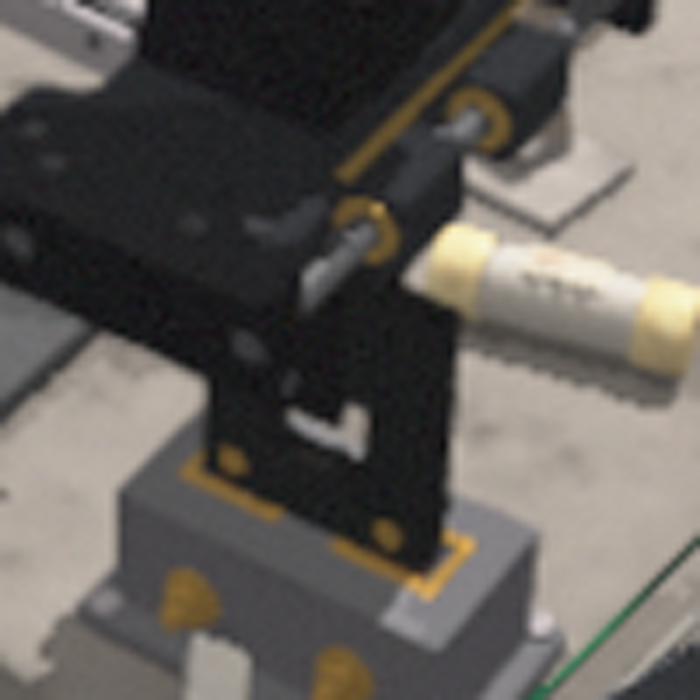

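{"api": "play_rows", "payload": {
  "deltas": [
    [1,[0,0,0],0],
    [1,[0,0,0],0],
    [0.8,[0,0,0],0],
    [0.6,[0,0,0],0],
    [0.5,[0,0,0],0]
  ]
}}

```text
time: 19.8
position: [0.4423, -0.016, 0.1072]
ee_rot: [[-0.147, 0.989, 0.0], [0.989, 0.147, 0.005], [0.004, 0.001, -1.0]]
force: [0.1, 0.0, -0.3]
opening: 0.0262
```

{"api": "play_rows", "payload": {
  "deltas": [
    [0.5,[0,0,0],0],
    [0.5,[0,0,-0.02],0],
    [0.5,[0,0,-0.04],0],
    [0.5,[0,0,-0.07],0],
    [0.5,[0,0,-0.1],0]
  ]
}}

```text
time: 20.3
position: [0.4418, -0.0164, 0.2078]
ee_rot: [[-0.147, 0.989, -0.002], [0.989, 0.147, 0.005], [0.005, -0.001, -1.0]]
force: [1.5, 0.6, 0.6]
opening: 0.0434
```

```bash
python3 - <<'E'
from link import *
for i in range(2): c=camera("scene")
save(c,"s17.png",(250,190,410,350),5)
s=sense(); print(s["position"],s["force"],s["opening"],s["time"])
look(c)
P,uv=cloud(c);S=sock(P);m=(abs(S[:,0])<.03)&(abs(S[:,1])<.045)&(S[:,2]>.05)&(S[:,2]<.135);q=S[m]
print("all plate x",np.percentile(q[:,0],[5,50,95]),"y",np.percentile(q[:,1],[1,99]),"z max",np.percentile(q[:,2],[95,99]))
E
```

```text
[ 0.444599   -0.01709376  0.21028523] [ 0.40665125 -0.68988072 -0.08825491] 0.04331328243969728 20.4Traceback (most recent call last):
  File "<stdin>", line 5, in <module>
  File "link.py", line 10, in look
    q=S[cop&(S[:,1]*sg>0)]; print("blade",sg,len(q),"x",np.percentile(q[:,0],[10,50,90]).round(4),"y",np.percentile(q[:,1],[2,50,98]).round(4),"z",np.percentile(q[:,2],[1,50,99]).round(4))
                                                        ~~~~~~~~~~~~~^^^^^^^^^^^^^^^^^^^
    return _quantile_unchecked(
        a, q, axis, out, overwrite_input, method, keepdims, weights)
    return _ureduce(a,
                    func=_quantile_ureduce_func,
    ...<5 lines>...
                    overwrite_input=overwrite_input,
                    method=method)
    r = func(a, **kwargs)
    result = _quantile(arr,
                       quantiles=q,
    ...<2 lines>...
                       out=out,
                       weights=wgt)
    slices_having_nans = np.isnan(arr[-1, ...])
                                  ~~~^^^^^^^^^
IndexError: index -1 is out of bounds for axis 0 with size 0
```

View pics/s17.png

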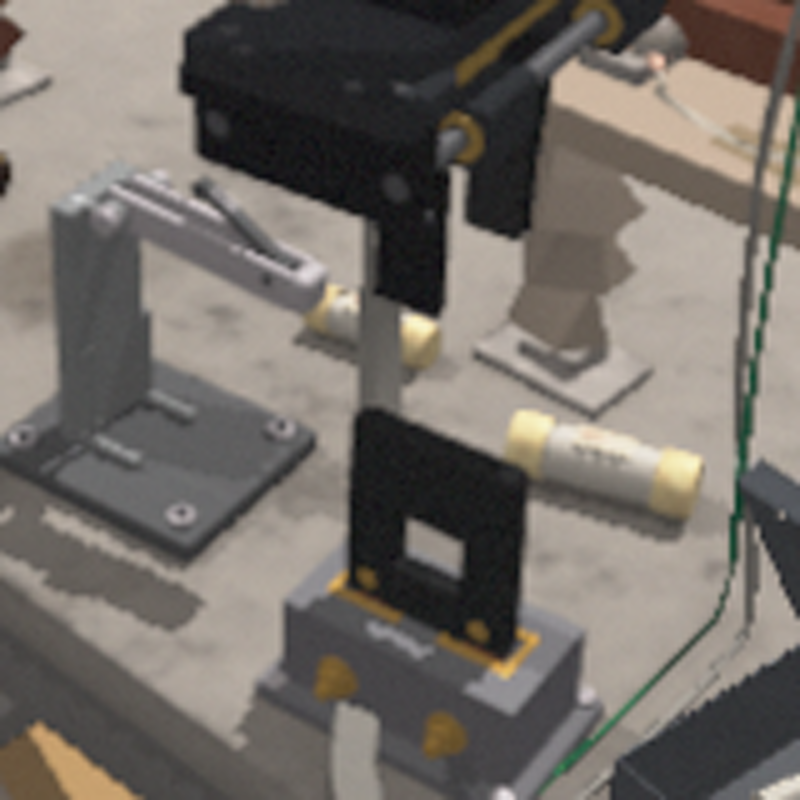

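```bash
python3 - <<'E'
from link import *
c=camera("scene")
P,uv=cloud(c);S=sock(P);m=(abs(S[:,0])<.02)&(abs(S[:,1])<.045)&(S[:,2]>.05)&(S[:,2]<.128);q=S[m]
print("x",np.percentile(q[:,0],[5,50,95]).round(4),"y",np.percentile(q[:,1],[1,99]).round(4),"ztop",np.percentile(q[:,2],[98,100]).round(4))
lo=q[(q[:,2]<.075)];hi=q[(q[:,2]>.095)&(q[:,2]<.112)]; print("face x low/high",np.median(lo[:,0]),np.median(hi[:,0]))
a=q[q[:,1]>.015];b=q[q[:,1]<-.015]; print("face x +y/-y",np.median(a[:,0]),np.median(b[:,0]))
s=sense(); print(s["force"],s["qvel"],s["time"])
E
```

```text
x [-0.007  -0.0053  0.0022] y [-0.0315  0.0313] ztop [0.121  0.1225]
face x low/high -0.00537530163318824 -0.005580649738933805
face x +y/-y -0.005613575098912232 -0.005169504317880149
[-0.33867693 -0.07644655 -0.37486328] [-0.07188135  2.4449906   2.4400034  -0.09649353 -0.53207057  0.08988552] 20.45
```

```bash
python3 -c "
from cell import *
print(hand_in())"
```

```text
the job is handed in; nothing more can be done
None
```

I took the link off the peg, plugged it fully into the socket block, let go and handed the job in at about 20.5 s. The hand-in reported no verdict.

**Taking it off:** I pressed the keeper down with the front fingertip and gripped the link. I then drew it off along the peg, which falls about 3.3° towards its tip. At about stand x = -87 mm the keeper sprang up behind the link and the force fell back to the link's own weight.

**One correction:** My first press landed on the link side of the roll. It pushed back with about 9.6 N sideways and 8.5 N upwards (about 13 N together), so I backed off. The second press, with the finger further out, went cleanly. The wrist readings I saw were never higher than that while touching the hook, so they stayed under 18 N. They were taken at the end of each move, so a brief peak in between could have been missed.

**Plugging in:** The blades went in freely and the handle met the block at about 27 N. I took that force off before opening the fingers.

**Last checks, from the scene camera:**

| Check | Reading |
|---|---|
| Top of the link | about 121–122 mm (98th percentile and highest point), against 120 mm when fully home; a 1–2 mm excess, about the camera's error |
| Centring on the block | within about 1 mm |
| In line and upright | within about 0.01 rad |
| Blades | no copper showing |
| Keeper | up |
| Fuses | appear untouched |
| Gripper | clear, wrist force near zero |

- **Limits of the checks:** I did not check the tape again after the start. Camera measurements of the link while it was held disagreed by 1–2 mm, which is within what the slots allow.

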